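# Close down the soldering bench

## Task

Close down the soldering bench for the night: switch both load breakers off and only then turn the main isolator to off. Nest the three steel parts bowls in one another by size, standing on the bench, and hang every wire basket by its handle on the rack, one basket to a double hook with the handle lying over both prongs. Leave the solder reel, flux tin, desoldering pump and circuit board where they are.

Things in the scene. Friction and masses are not known exactly. Their poses are not given: they have to be found in the camera images.
- breaker_a_tip (a point): Centre of the top end of the toggle of load breaker A. The supply is a grey console (150 mm deep, 260 wide, 55 high, fixed to the bench) on the robot's right; on its top, from right to left as the robot sees it: grey breaker A with a black toggle, breaker B likewise (60 mm apart), rotary isolator (82 mm from B).
- breaker_b_tip (a point): Centre of the top end of the toggle of load breaker B, the one next to the isolator; otherwise as A.
- breaker_a_pivot (a point): Hinge point of toggle A, 67 mm above the bench, with the console's fixed axes: x to its back (away from the robot), y to its left, z up. The grey breaker case (92 x 42 mm) ends 8 mm above this point. The toggle, 11 mm thick (x), 18 wide (y), reaches 43 mm from the hinge; on, it leans 0.55 rad to the back (+x); off, 0.55 rad to the front (-x).
- breaker_b_pivot (a point): Hinge point of breaker B's toggle; otherwise as A.
- breaker_a (a joint): Angle of toggle A: 0 = on (leaning to the back), 1.1 rad = off (leaning to the front). An over-centre spring (0.08 Nm at most, about 3 N at the tip) snaps it to either end from mid-throw.
- breaker_b (a joint): Angle of toggle B, as for A.
- isolator_grip (a point): Point on the vertical axis of the isolator's handle at the height to grip, 87 mm above the bench. The handle is a black upright bar 50 mm long, 14 thick and 26 high (its top 10 mm above this point) on a 48 mm disc. Its x axis runs along the bar, to its end with the white mark; z up.
- isolator (a joint): Angle of the main isolator: 0 = on (bar along the console's x, mark to the back), 1.571 rad = off (mark to the console's left); it grows counter-clockwise seen from above. An over-centre spring (0.1 Nm at most) snaps it to either end from mid-throw.
- hook1 (a point): Where the axis of a hung basket's bar rests, centred, in the rack's right double hook (robot's view), 210 mm above the bench. x: from the prong tips to the rail, away from the robot; y: along the rail to the left; z up. Two 6 mm prongs, 27 mm to either side in y, turn up 9 to 23 mm in front of this point to tips 15 mm above it. Hooks are 135 mm apart.
- hook2 (a point): The same point of the middle double hook. The rack is fixed; its rail (16 mm thick) lies 67 mm behind the hook points, 212 mm above the bench; nothing of it is higher than 226 mm.
- hook3 (a point): The same point of the left double hook.
- basket1_bail (a point): Middle of the top bar of the bail (fixed handle) of a steel wire basket, 64 (x) x 96 (y) x 45 mm high, 0.13 kg; None if this basket is absent. The bar is 8 mm round steel along the basket's y, straight for 92 mm between the bail's uprights, 125 mm above the basket's underside, over its middle. z up.
- basket2_bail (a point): Middle of the top bar of the bail (fixed handle) of a steel wire basket, 64 (x) x 96 (y) x 45 mm high, 0.13 kg; None if this basket is absent. The bar is 8 mm round steel along the basket's y, straight for 92 mm between the bail's uprights, 125 mm above the basket's underside, over its middle. z up.
- basket3_bail (a point): Middle of the top bar of the bail (fixed handle) of a steel wire basket, 64 (x) x 96 (y) x 45 mm high, 0.13 kg; None if this basket is absent. The bar is 8 mm round steel along the basket's y, straight for 92 mm between the bail's uprights, 125 mm above the basket's underside, over its middle. z up.
- bowl_l: Large round steel parts bowl, 0.3 kg, 54 mm from underside to the axis of its rolled rim (8 mm thick, on a circle of radius 88 mm), straight flaring wall 3 mm thick, foot radius 60 mm, floor 4 mm thick. Origin: centre of the underside; z is its axis.
- bowl_m: Medium round steel parts bowl, 0.16 kg, 54 mm from underside to the axis of its rolled rim (8 mm thick, on a circle of radius 56 mm), straight flaring wall 3 mm thick, foot radius 36 mm, floor 4 mm thick. Origin: centre of the underside; z is its axis.
- bowl_s: Small round steel parts bowl, 0.07 kg, 54 mm from underside to the axis of its rolled rim (8 mm thick, on a circle of radius 26 mm), straight flaring wall 3 mm thick, foot radius 20 mm, floor 4 mm thick. Origin: centre of the underside; z is its axis.
- solder_reel: Reel of solder, 46 mm across, 42 high, standing on its flange. Not part of the job. Origin: centre of the underside.
- flux_tin: Small round tin, 36 mm across, 20 high. Not part of the job. Origin: centre of the underside.
- desolder_pump: Desoldering pump lying flat, black, 20 mm thick, about 170 long along its y. Not part of the job. Origin: centre of the underside.
- circuit_board: Brown circuit board with parts, 100 x 70 mm, about 17 high. Not part of the job. Origin: centre of the underside.
There are look-alikes about, which are no part of the job. Leave any purple look-alike of the bowl_m alone.

How it is judged:
By the outcome, as a careful person would: the job done as asked, in the order asked, and still so for the second after the job is handed in, with the robot touching nothing.
Of basket1, basket2, basket3 only 2 to 3 are there at a start; the rules pass over those that are not, and their reading is None.
At some moment in a run one of basket1, basket2, basket3, bowl_m may be knocked a few centimetres aside while the robot is not near it.
It also fails if it takes over 210 s, if anything falls off the work surface, if the arm or the gripper's body presses on something with over 40 N, if the wrist force passes 120 N, or if a joint passes its speed limit or range.

## Robot

A 6-joint arm with a two-finger parallel gripper is mounted at the origin on the work surface. World frame = base frame: x ahead of the robot, y to its left, z up, the work surface at z = 0. Lengths are in mm, angles in rad, forces in N, time in s.
With the tool pointing down it reaches from about 400 to 925 mm from the base axis. Payload 12.5 kg.
Tool frame: the origin (TCP) lies between the finger pads; the fingertips stand env.tip_extent ahead of it and the grasp point (between the pads) lies 11 mm behind it (env.tip_extent is the distance from the TCP to the fingertips, in mm); z points along the fingers, y is the line along which they close (so a half turn about z gives the same grasp; the last joint's range is limited). The gripper opens to 95 mm and grips with 3 to 60 N. Pads are 20 mm wide; open, the fingers measure 119 mm over their backs; the gripper's body (75 mm by 180 mm) begins 59 mm behind the grasp point.
Start: joints at [1.085, 0.491, 1.559, -0, 1.092, -0.106], TCP at [231.694, 580.486, 222.661] pointing down, gripper open.
Joint ranges: [-3.1, 3.1], [-0.84, 2.19], [0.05, 2.79], [-1.13, 4.28], [0.06, 2.93], [-2.69, 2.69]. Speed limits (rad/s): [2.22, 2.22, 2.79, 3.14, 3.14, 3.14].

## Interface

Orientations are given as [roll, pitch, yaw] about the fixed x, y, z axes, in that order (R = Rz(yaw) Ry(pitch) Rx(roll)).
In Python, from cell import env gives the robot as it stands.
- The arm moves only by the tool carry_out, never from a script. Its argument "motion" is a list of rows, each a list of 5 numbers: the shift along the tool's x, y, z in mm, then the turn about the tool's z in degrees, then the closure, from 0 (fully open) to 1 (shut). A call has 1 to 12 rows; each row shifts and turns the commanded pose from where the row before left it, along the tool's axes as they then stand; what a row does not reach is not made up. A row lasts 1/10 s, in which the tool goes at most 50 mm and 8.59 degrees, less where a joint would pass 70% of its speed; a pose out of reach is approached as far as the arm can. A call with a gripper value outside its range is refused whole. The fingers move at their own pace and stop on an object; the grip force is fixed at half the most. Time passes only in rows, so rows that do not move let the fingers close. It gives the time, the measured TCP pose, the force, the opening and the grip force at its end, in the units of the state.
- env.state(): the state, without advancing time (a new reading comes with each control period).
- env.read_camera(name): name is "scene" or "side" or "wrist"; returns a dict with "color" (384x512x3 uint8, red, green, blue), "K" (3x3 intrinsics, pixels), "R" (3x3) and "t" (3): a world point X has camera coordinates R X + t; the wrist camera has in their place "hand_eye" (4x4, takes a point from camera to tool coordinates, whose origin is the TCP and whose axes are the flange's). Camera axes: x right, y down, z forward; pixel columns grow to the right and rows downward; lengths in mm; the calibration is good to about 2 mm. A picture is of the moment at which its call begins: read the wrist's pose just before it. There is no depth.
- env.job_done(): hands the job in; it is judged then, once.
The state is a dict: "t": time; "joints": joint angles; "qvel": joint speeds; "tau": joint torques, N m; "eef_pos": TCP position; "tcp_rot": TCP orientation; "ft_force": force on the tool from outside, world axes, zero at the start; "moment": the same for the moment, N m; "opening": opening from 0.0 (shut) to 1.0 (fully open); "grip_force": force on a finger pad.
Only numpy, scipy, OpenCV 4.12 (cv2) and the standard library are available. Lean on these libraries where they do the work, as an engineer would, in place of code of your own. Each camera call takes 0.05 s, during which the arm holds its last target. There are 200 camera calls.

## Working session

There is one attempt and no reset: what is moved stays moved. The work goes in short steps, Python scripts to look and compute and a tool call to move; the robot and the scene stay as the last step left them, time stands still between calls to the robot, and variables do not carry over. Pictures are saved under pics/ and viewed, at most 14 in all, crops included, and the job is handed in when it is done.

Besides the shell and the picture viewer there is one more tool, called after "Call:" by a JSON object that holds its "method" and its "body". carry_out: Moves the arm, as the interface text tells. Its arguments: {"type":"object","properties":{"motion":{"type":"array"}},"required":["motion"]}

```bash
mkdir -p pics; ls; cat > h.py <<'E'
import numpy as np, cv2
from cell import env
def cam(n):
    s=env.state(); c=env.read_camera(n); return s,c
def ray(c,u,v):
    d=c['R'].T@np.linalg.inv(c['K'])@np.array([u,v,1.]); o=-c['R'].T@c['t']; return o,d
def onz(c,u,v,z):
    o,d=ray(c,u,v); return o+d*(z-o[2])/d[2]
def proj(c,X):
    p=c['K']@(c['R']@np.array(X,float)+c['t']); return p[:2]/p[2]
def tri(c1,p1,c2,p2):
    o1,d1=ray(c1,*p1);o2,d2=ray(c2,*p2)
    s=np.linalg.lstsq(np.c_[d1,-d2],o2-o1,rcond=None)[0]
    a=o1+d1*s[0];b=o2+d2*s[1]; return (a+b)/2,np.linalg.norm(a-b)
E
python3 - <<'E'
from h import *
print(env.state(), env.tip_extent)
for n in ['scene','side']:
    s,c=cam(n); np.savez('pics/%s0.npz'%n,**c)
    print(n,-c['R'].T@c['t'],c['K'][0],c['R'][2])
    cv2.imwrite('pics/%s0.png'%n,cv2.resize(c['color'][:,:,::-1],(800,600),interpolation=cv2.INTER_CUBIC))
E
```

```text
pics
{'t': 0.0, 'joints': array([ 1.08540297e+00,  4.91575903e-01,  1.55947931e+00, -8.49566410e-06,
        1.09169725e+00, -1.05598755e-01]), 'qvel': array([ 0.0011856 , -0.00158504,  0.00051221,  0.00236024,  0.00063933,
        0.00082222]), 'tau': array([ 2.34431551e-03, -6.12640572e+01, -2.58185953e+01,  6.94805779e-02,
        4.81003826e-02, -1.09304253e-04]), 'eef_pos': array([231.5693495 , 580.24963353, 222.04130836]), 'tcp_rot': array([-3.14043851e+00, -1.14754576e-04,  2.76180191e+00]), 'ft_force': array([0.2778449 , 0.12823619, 0.63541213]), 'moment': array([-0.00780389, -0.01745413,  0.03725411]), 'grip_force': 0.0, 'opening': 1.003141513668818} 8.0
scene [1010.00200422  541.95269839 1233.17843458] [465.2721868    0.         265.91590778] [-0.37742303 -0.41171268 -0.82948449]
side [ 351.06351149 -845.11801164  675.31962603] [413.93003003   0.         255.21559262] [ 0.17057964  0.83529913 -0.52266429]
```

View pics/scene0.png

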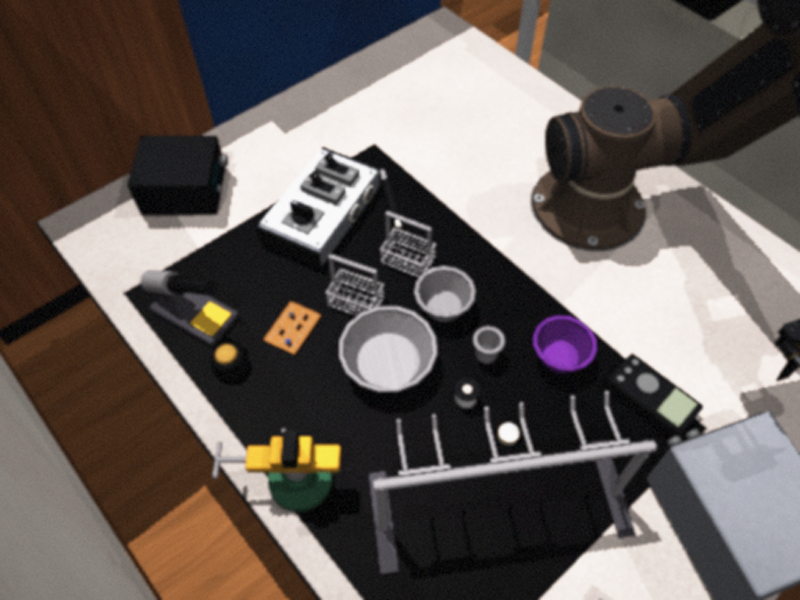

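View pics/side0.png

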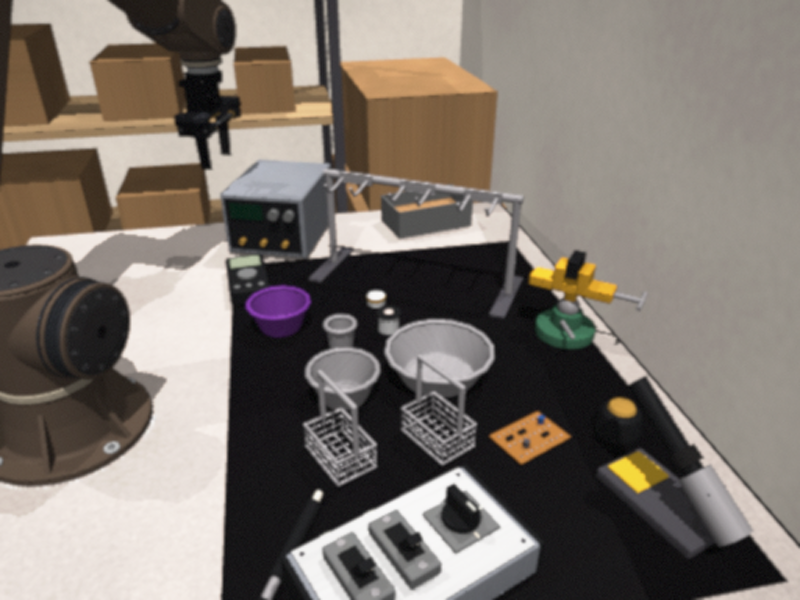

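The scene shows the console at (325,205), two baskets at (408,250) and (355,290), large bowl (388,350), medium (445,293), small (488,343), purple look-alike (565,345), the rack at the bottom. The side view agrees: two baskets, pump beside the console. Zooming in for pixel picks.

```bash
python3 - <<'E'
import numpy as np,cv2
a=np.load('pics/scene0.npz')['color'][:,:,::-1];b=np.load('pics/side0.npz')['color'][:,:,::-1]
def crop(im,x0,y0,x1,y1,k):
    o=cv2.resize(im[y0:y1,x0:x1],None,fx=k,fy=k,interpolation=cv2.INTER_CUBIC)
    for x in range((x0+9)//10*10,x1,10): cv2.line(o,(int((x-x0)*k),0),(int((x-x0)*k),6 if x%50 else 16),(0,255,255),1)
    for y in range((y0+9)//10*10,y1,10): cv2.line(o,(0,int((y-y0)*k)),(6 if y%50 else 16,int((y-y0)*k)),(0,255,255),1)
    return o
cv2.imwrite('pics/z1.png',crop(a,160,90,290,210,5))
cv2.imwrite('pics/z2.png',crop(b,180,220,350,384,3.6))
h1=crop(a,235,245,425,310,4);h2=crop(b,205,105,340,160,5)
o=np.zeros((h1.shape[0]+h2.shape[0],max(h1.shape[1],h2.shape[1]),3),np.uint8);o[:h1.shape[0],:h1.shape[1]]=h1;o[h1.shape[0]:,:h2.shape[1]]=h2
cv2.imwrite('pics/z3.png',o);print(o.shape)
E
```

```text
(535, 760, 3)
```

View pics/z1.png

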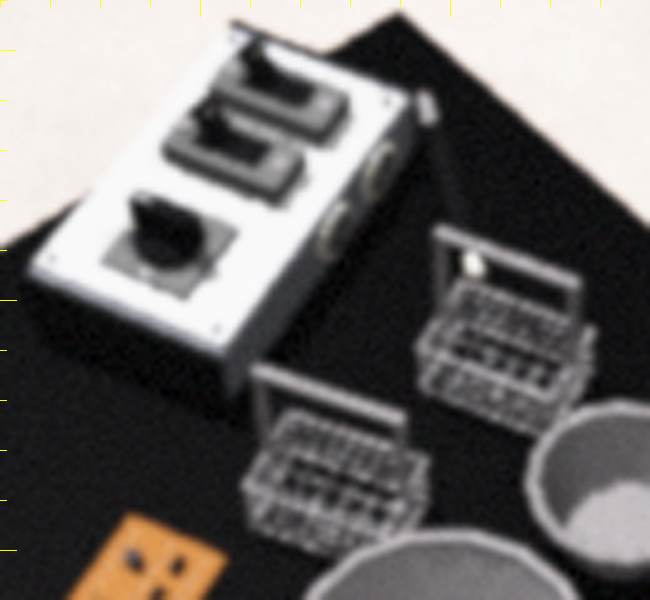

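View pics/z2.png

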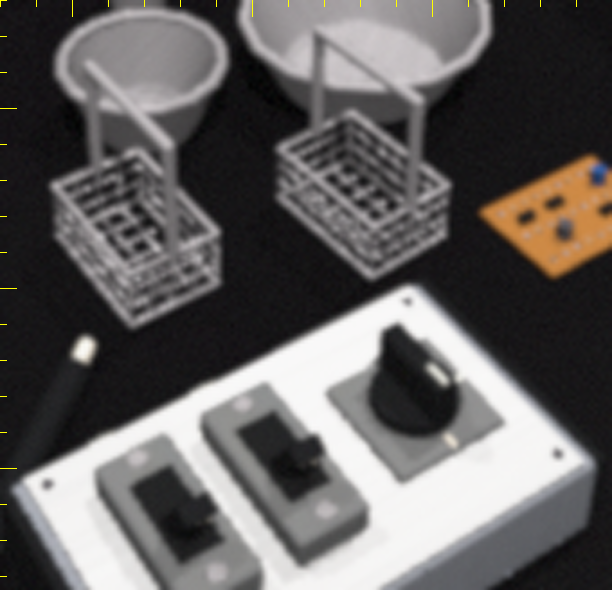

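View pics/z3.png

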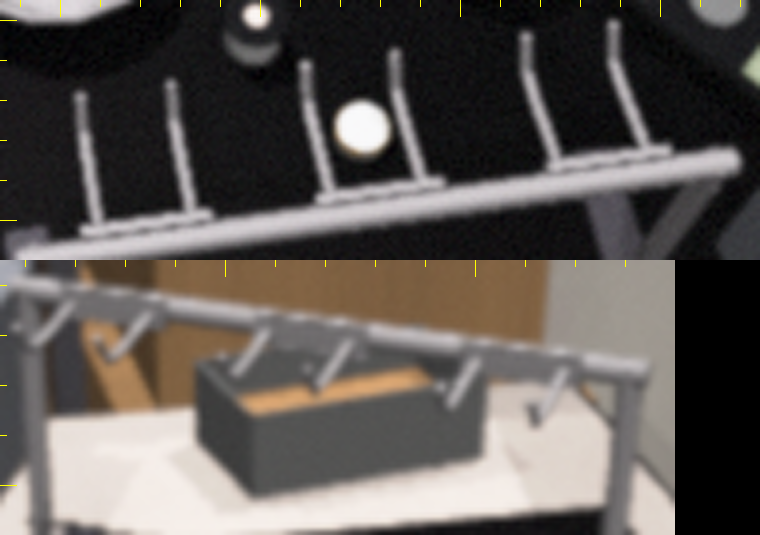

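Zoom shows: console top corners in z1 at (235,28),(410,100),(225,352),(35,270); bail bars (437,232)-(580,280) and (257,370)-(403,418); in z3 prong tips at (80,95),(171,83),(305,65),(395,52),(526,36),(613,24).

```bash
cat > m.py <<'E'
from h import *
from scipy.optimize import least_squares
np.set_printoptions(precision=1,suppress=True)
S=dict(np.load('pics/scene0.npz'));D=dict(np.load('pics/side0.npz'))
z1=lambda x,y:(160+x/5-.4,90+y/5-.4)
z2=lambda x,y:(180+x/3.6-.4,220+y/3.6-.4)
z3=lambda x,y:(235+x/4-.4,245+y/4-.4)
print('console BR FR FL BL');C=[onz(S,*z1(*p),55) for p in [(235,28),(410,100),(225,352),(35,270)]]
for p in C: print(p)
print('side FR FL BL');[print(onz(D,*z2(*p),55)) for p in [(15,490),(410,288),(592,465)]]
for n,a,b,c,d in [('b1',(437,232),(580,280),(90,65),(172,147)),('b2',(257,370),(403,418),(318,33),(420,100))]:
    p,e=tri(S,z1(*a),D,z2(*c));q,f=tri(S,z1(*b),D,z2(*d))
    print(n,p,e,q,f,'mid',(p+q)/2,'L',np.linalg.norm(p-q),'dir',np.degrees(np.arctan2(*(p-q)[1::-1])))
print('prong tips');T=[onz(S,*z3(*p),223) for p in [(80,95),(171,83),(305,65),(395,52),(526,36),(613,24)]]
for t in T: print(t)
def bowl(c,im,uv,R,n):
    g=cv2.cvtColor(im,cv2.COLOR_RGB2GRAY);m=(cv2.GaussianBlur(g,(3,3),0)>75).astype(np.uint8)
    cs,_=cv2.findContours(m,cv2.RETR_EXTERNAL,cv2.CHAIN_APPROX_NONE)
    P=np.vstack([k[:,0] for k in cs]).astype(float)
    X=np.array([onz(c,u,v,56)[:2] for u,v in P]);x0=onz(c,*uv,54)[:2]
    for tol in (18,8,4,3):
        k=abs(np.linalg.norm(X-x0,axis=1)-R-4)<tol
        x0=least_squares(lambda p:np.linalg.norm(X[k]-p,axis=1)-R-4,x0,loss='soft_l1').x
    print(n,x0,k.sum(),'res',np.std(np.linalg.norm(X[k]-x0,axis=1)))
for n,R,a,b in [('l',88,(388,340),(440,353)),('m',56,(444,287),(342,367)),('s',26,(488,337),(340,324))]:
    bowl(S,S['color'],np.array(a)/1.5625,R,n);bowl(D,D['color'],np.array(b)/1.5625,R,n)
print('tin',onz(S,509/1.5625,433/1.5625,20),'reel',onz(S,467/1.5625,388/1.5625,42),'purple',onz(S,565/1.5625,338/1.5625,54))
E
python3 m.py
```

```text
console BR FR FL BL
[ 375.2 -471.4   55. ]
[ 325.5 -338.8   55. ]
[ 552.9 -247.6   55. ]
[ 606.  -381.1   55. ]
side FR FL BL
[ 323.5 -351.    55. ]
[ 551.4 -258.4   55. ]
[ 607.2 -393.1   55. ]
b1 [ 411.1 -167.2  156.5] 55.50263987384005 [ 401.2 -129.2   92.6] 70.45351976442115 mid [ 406.1 -148.2  124.6] L 74.99084446075075 dir -75.45240629079689
b2 [ 552.3 -153.1  150.9] 64.02188693914566 [ 555.6 -123.    97.8] 77.19290277350613 mid [ 553.9 -138.   124.4] L 61.155458803777314 dir -96.1116767820506
prong tips
[721.5 195.5 223. ]
[676.1 224.8 223. ]
[608.3 268.1 223. ]
[561.8 297.2 223. ]
[494.8 341.3 223. ]
[449.  370.4 223. ]
l [593.9  13.7] 153 res 0.8420798130273784
l [594.8  12.1] 110 res 1.2365235751513146
m [428.6  -9.5] 94 res 1.0703013582667922
m [428.9 -12.8] 65 res 1.0850135254917501
s [441.3 126.5] 55 res 1.251748814326413
s [441.4 122.6] 33 res 1.260046398821019
tin [530.7 275.7  20. ] reel [535. 169.  42.] purple [328.1 217.9  54. ]
```

```bash
cat > m2.py <<'E'
from m import *
print('-----')
for n,a,d,b,c in [('b1',(437,232),(172,147),(580,280),(90,65)),('b2',(257,370),(420,100),(403,418),(318,33)),
  ('FR-FL',(410,100),(15,490),(225,352),(410,288)),('BL-iso',(35,270),(592,465),(167,222),(415,340)),('tipA,tipB',(255,50),(205,510),(212,110),(310,450))]:
    p,e=tri(S,z1(*a),D,z2(*d));q,f=tri(S,z1(*b),D,z2(*c))
    print(n,p,q,'err %.1f %.1f'%(e,f),'mid',(p+q)/2,'L %.1f'%np.linalg.norm(p-q),'dir %.1f'%np.degrees(np.arctan2(*(p-q)[1::-1])))
T=np.array(T)[:,:2];yd=T[0]-T[5];yd/=np.linalg.norm(yd)  # along rail, from far right to left
l=np.polyfit(T@yd,T@np.array([-yd[1],yd[0]]),1);print('rail dir',np.degrees(np.arctan2(yd[1],yd[0])),'gaps',np.diff(T@yd))
E
python3 m2.py | sed -n '/-----/,$p'
```

```text
-----
b1 [ 425.4 -190.7  124.3] [ 385.8 -104.1  125.2] err 2.9 6.1 mid [ 405.6 -147.4  124.8] L 95.2 dir -65.4
b2 [ 575.3 -178.1  125. ] [531.5 -96.2 122.6] err 3.1 4.5 mid [ 553.4 -137.2  123.8] L 92.9 dir -61.9
FR-FL [ 322.3 -344.5   47.5] [ 552.  -252.1   49.1] err 2.0 2.9 mid [ 437.1 -298.3   48.3] L 247.6 dir -158.1
BL-iso [ 606.7 -387.4   48.9] [ 532.1 -329.7   92.4] err 6.4 0.9 mid [ 569.4 -358.6   70.7] L 103.8 dir -37.7
tipA,tipB [ 404.9 -410.5   97.7] [ 458.9 -386.8   96.4] err 8.9 8.9 mid [ 431.9 -398.7   97.1] L 59.0 dir -156.3
rail dir -32.682015940170345 gaps [-54.  -80.5 -54.8 -80.3 -54.2]
```

```bash
cat > plan.py <<'E'
import sys,numpy as np
from h import env
# usage: plan.py step x,y,z,psi_deg ... : rows (tool axes) through waypoints from the measured pose; '-' keeps a value
def plan(wps,step=45.,g=0):
    s=env.state();p=np.array(s['eef_pos']);psi=np.degrees(s['tcp_rot'][2])
    rows=[]
    for w in wps:
        t=[p[0],p[1],p[2],psi];t=[t[i] if w[i]=='-' else float(w[i]) for i in range(4)]
        da=(t[3]-psi+180)%360-180; d=np.array(t[:3])-p
        n=max(1,int(np.ceil(max(np.linalg.norm(d)/step,abs(da)/8.))))
        p0,a0=p.copy(),psi
        for k in range(1,n+1):
            q=p0+d*k/n-p;a=np.radians(psi);c,sn=np.cos(a),np.sin(a)
            r=np.round([c*q[0]+sn*q[1],sn*q[0]-c*q[1],-q[2]]);dt=round(a0+da*k/n-psi)
            p=p+np.array([c*r[0]+sn*r[1],sn*r[0]-c*r[1],-r[2]]);psi+=dt
            rows.append([int(v) for v in r]+[dt])
    print(len(rows),'end',p.round(1),round(psi,1));
    for i in range(0,len(rows),12): print(rows[i:i+12])
if __name__=='__main__':
    s=env.state();print('t %.1f'%s['t'],s['eef_pos'].round(1),np.degrees(s['tcp_rot']).round(1),'op %.2f'%s['opening'],s['ft_force'].round(1),'j6 %.2f'%s['joints'][5])
    if len(sys.argv)>2: plan([w.split(',') for w in sys.argv[2:]],float(sys.argv[1]))
E
python3 plan.py 45 -,-,350,- 520,250,350,- 520,-200,300,112 445,-350,250,112
python3 - <<'E'
from h import *
np.set_printoptions(precision=2,suppress=True)
_,c=cam('wrist');print(c['K'],c['hand_eye'])
E
```

```text
t 0.1 [231.6 580.3 222.1] [-179.9   -0.   158.2] op 1.00 [-0.5  0.8 -0.9] j6 -0.11
28 end [ 445.4 -350.   250.1] 112.2
[[0, 0, -43, 0], [0, 0, -42, 0], [0, 0, -43, 0], [-39, -20, 0, 0], [-39, -20, 0, 0], [-39, -20, 0, 0], [-39, -20, 0, 0], [-39, -20, 0, 0], [-39, -20, 0, 0], [-39, -20, 0, 0], [-39, -20, 0, 0], [-39, -20, 0, 0]]
[[-39, -20, 0, 0], [-15, -38, 5, -4], [-18, -37, 4, -4], [-20, -35, 5, -5], [-24, -34, 4, -4], [-25, -32, 5, -4], [-28, -30, 4, -4], [-30, -28, 5, -4], [-32, -26, 4, -5], [-33, -23, 5, -4], [-36, -20, 5, -4], [-36, -18, 4, -4]]
[[-28, -32, 13, 0], [-27, -31, 12, 0], [-28, -32, 13, 0], [-28, -31, 12, 0]]
[[333.82   0.   254.05]
 [  0.   333.82 191.55]
 [  0.     0.     1.  ]] [[   0.     -0.96   -0.29   84.59]
 [   1.      0.     -0.     -1.41]
 [   0.     -0.29    0.96 -162.99]
 [   0.      0.      0.      1.  ]]
```

```bash
sed -i 's/\[int(v) for v in r\]+\[dt\]/[int(v) for v in r]+[-dt,0]/' plan.py; cat >> h.py <<'E'
def wrist():
    import time
    from scipy.spatial.transform import Rotation as Ro
    s,c=cam('wrist'); r,p,y=s['tcp_rot']
    Rt=Ro.from_euler('xyz',[r,p,y]).as_matrix(); H=c['hand_eye']
    Rc=Rt@H[:3,:3]; tc=Rt@H[:3,3]+s['eef_pos']
    c['R']=Rc.T; c['t']=-Rc.T@tc; return c
E
```

Call:
{"method": "carry_out", "body": {"motion": [[0,0,-43,0,0.5],[0,0,-42,0,1],[0,0,-43,0,1],[-39,-20,0,0,1],[-39,-20,0,0,1],[-39,-20,0,0,1],[-39,-20,0,0,1],[-39,-20,0,0,1],[-39,-20,0,0,1],[-39,-20,0,0,1],[-39,-20,0,0,1],[-39,-20,0,0,1]]}}

```text
t: 1.35
eef_pos: [491.8, 281.6, 350.6]
tcp_rot: [-3.142, -0.0, 2.762]
ft_force: [0.5, 0.2, -1.0]
opening: 0.047
grip_force: 0.0
```

Call:
{"method": "carry_out", "body": {"motion": [[-39,-20,0,0,1],[-15,-38,5,4,1],[-18,-37,4,4,1],[-20,-35,5,5,1],[-24,-34,4,4,1],[-25,-32,5,4,1],[-28,-30,4,4,1],[-30,-28,5,4,1],[-32,-26,4,5,1],[-33,-23,5,4,1],[-36,-20,5,4,1],[-36,-18,4,4,1]]}}

```text
t: 2.55
eef_pos: [519.8, -201.0, 300.2]
tcp_rot: [-3.141, -0.0, 1.956]
ft_force: [1.3, 1.2, -0.2]
opening: 0.002
grip_force: 0.0
```

Call:
{"method": "carry_out", "body": {"motion": [[0,0,0,0,1],[0,0,0,0,1],[0,0,0,0,1]]}}

```text
t: 2.85
eef_pos: [520.1, -198.5, 300.7]
tcp_rot: [3.141, -0.0, 1.96]
ft_force: [-0.2, 0.5, 0.4]
opening: 0.007
grip_force: 0.0
```

```bash
python3 plan.py 45 465,-345,260,112
```

```text
t 2.9 [ 520.1 -198.5  300.7] [180.   -0.  112.3] op 0.01 [-0.2  0.5  0.4] j6 -0.87
4 end [ 464.8 -345.5  259.7] 112.3
[[-29, -27, 10, 0, 0], [-28, -26, 10, 0, 0], [-29, -27, 11, 0, 0], [-29, -27, 10, 0, 0]]
```

Call:
{"method": "carry_out", "body": {"motion": [[-29,-27,10,0,1],[-28,-26,10,0,1],[-29,-27,11,0,1],[-29,-27,10,0,1],[0,0,0,0,1],[0,0,0,0,1],[0,0,0,0,1]]}}

```text
t: 3.55
eef_pos: [465.3, -344.9, 260.1]
tcp_rot: [3.141, 0.0, 1.961]
ft_force: [-0.5, 0.7, 0.8]
opening: 0.007
grip_force: 0.0
```

```bash
python3 - <<'E'
from h import *
c=wrist(); np.savez('pics/w1.npz',**c)
cv2.imwrite('pics/w1.png',cv2.resize(c['color'][:,:,::-1],(768,576),interpolation=cv2.INTER_CUBIC))
E
```

```text
(no output)
```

View pics/w1.png

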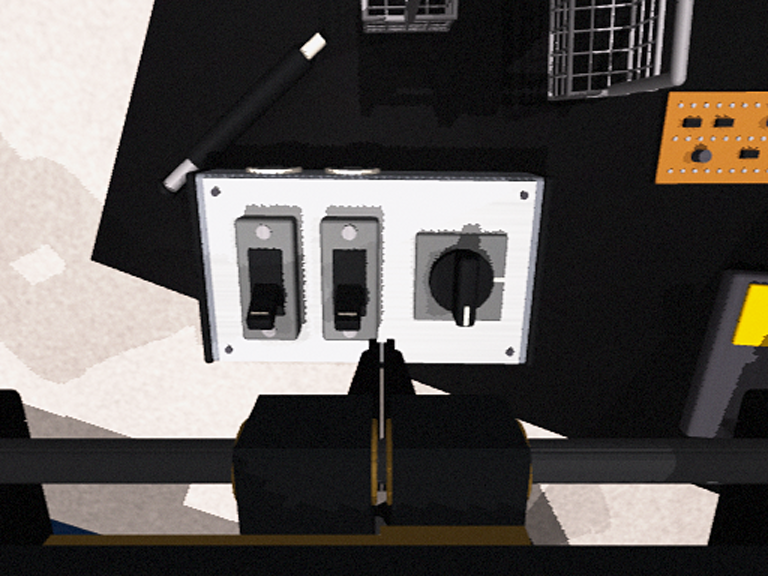

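The wrist view shows both toggles leaning back (tips at (262,318),(347,318)) and the isolator mark to the back (bar (467,250)-(465,322), disc centre (461,280)).

```bash
cat > m3.py <<'E'
from h import *
np.set_printoptions(precision=1,suppress=True)
c=dict(np.load('pics/w1.npz'))
f=lambda x,y,z:onz(c,x/1.5-.2,y/1.5-.2,z)
print('tipA',f(262,318,104),'tipB',f(347,318,104))
print('caseA centre',f(268,278,75),'B',f(351,278,75))
a,b=f(464,252,97),f(465,322,97);print('iso ends',a,b,(a+b)/2,np.linalg.norm(a-b),'disc',f(461,280,71))
print('front edge',f(203,176,55),f(540,182,55),'back',f(210,362,55),f(525,362,55))
print('fingertips', f(380,342,252))
E
python3 m3.py
```

```text
tipA [ 402.9 -410.5  104. ] tipB [ 456.3 -388.5  104. ]
caseA centre [ 394.5 -392.4   75. ] B [ 450.  -369.5   75. ]
iso ends [ 512.  -317.6   97. ] [ 533.9 -362.6   97. ] [ 522.9 -340.1   97. ] 50.027249636754384 disc [ 525.3 -341.4   71. ]
front edge [ 324.7 -344.7   55. ] [ 551.  -256.1   55. ] back [ 371.6 -484.3   55. ] [ 606.5 -387.6   55. ]
fingertips [ 459.8 -337.   252. ]
```

```bash
python3 plan.py 40 414,-445,150,112.4 -,-,95,-  ; python3 plan.py 13 395.5,-399.5,260,112.4 
```

```text
t 3.6 [ 465.4 -344.9  260.2] [180.    0.  112.4] op 0.01 [-0.7  1.   0.1] j6 -1.14
6 end [ 413.6 -445.1   95.2] 112.4
[[-18, -21, 28, 0, 0], [-19, -22, 27, 0, 0], [-18, -21, 28, 0, 0], [-18, -22, 27, 0, 0], [0, 0, 28, 0, 0], [0, 0, 27, 0, 0]]
t 3.6 [ 465.4 -344.9  260.2] [180.    0.  112.4] op 0.01 [-0.7  1.   0.1] j6 -1.14
7 end [ 395.9 -399.4  260.2] 112.4
[[-3, -12, 0, 0, 0], [-4, -12, 0, 0, 0], [-3, -13, 0, 0, 0], [-4, -12, 0, 0, 0], [-3, -12, 0, 0, 0], [-4, -12, 0, 0, 0], [-3, -12, 0, 0, 0]]
```

Call:
{"method": "carry_out", "body": {"motion": [[-18,-21,28,0,1],[-19,-22,27,0,1],[-18,-21,28,0,1],[-18,-22,27,0,1],[0,0,28,0,1],[0,0,27,0,1],[0,0,0,0,1],[10,0,0,0,1],[10,0,0,0,1],[10,0,0,0,1],[10,0,0,0,1],[9,0,0,0,1]]}}

```text
t: 4.8
eef_pos: [394.1, -400.1, 95.6]
tcp_rot: [3.141, 0.001, 1.959]
ft_force: [4.0, -13.1, -0.0]
opening: 0.007
grip_force: 7.5
```

Call:
{"method": "carry_out", "body": {"motion": [[0,0,0,0,1],[0,0,0,0,1]]}}

```text
t: 5.0
eef_pos: [394.2, -400.7, 95.2]
tcp_rot: [3.141, 0.001, 1.959]
ft_force: [0.9, -1.7, 3.8]
opening: 0.006
grip_force: 1.7
```

Call:
{"method": "carry_out", "body": {"motion": [[-4,0,-30,0,1],[0,0,-30,0,1],[-23,30,0,0,1],[-22,30,0,0,1],[0,0,30,0,1],[0,0,30,0,1],[0,0,0,0,1],[10,0,0,0,1],[10,0,0,0,1],[10,0,0,0,1],[10,0,0,0,1],[9,0,0,0,1]]}}

```text
t: 6.2
eef_pos: [449.5, -377.6, 95.6]
tcp_rot: [3.141, 0.002, 1.959]
ft_force: [8.3, -20.9, -0.7]
opening: 0.004
grip_force: 10.6
```

Call:
{"method": "carry_out", "body": {"motion": [[0,0,0,0,1],[0,0,0,0,1],[-4,0,-40,0,1],[0,0,-40,0,1],[0,0,-40,0,1],[10,20,-35,0,0],[0,0,0,0,0],[0,0,0,0,0]]}}

```text
t: 7.0
eef_pos: [465.7, -364.3, 249.6]
tcp_rot: [3.142, -0.0, 1.96]
ft_force: [-0.3, -1.0, 0.3]
opening: 0.199
grip_force: 0.0
```

```bash
python3 - <<'E'
from h import *
c=wrist(); np.savez('pics/w2.npz',**c)
cv2.imwrite('pics/w2.png',cv2.resize(c['color'][:,:,::-1],(768,576),interpolation=cv2.INTER_CUBIC))
E
python3 plan.py 40 524,-340.5,150,112.4 -,-,86,-
```

```text
t 7.0 [ 465.3 -364.5  248.7] [-1.800e+02 -1.000e-01  1.123e+02] op 0.25 [-0.5  0.3 -0.3] j6 -1.16
5 end [ 523.6 -340.6   85.7] 112.3
[[0, 21, 33, 0, 0], [0, 21, 33, 0, 0], [0, 21, 33, 0, 0], [0, 0, 32, 0, 0], [0, 0, 32, 0, 0]]
```

View pics/w2.png

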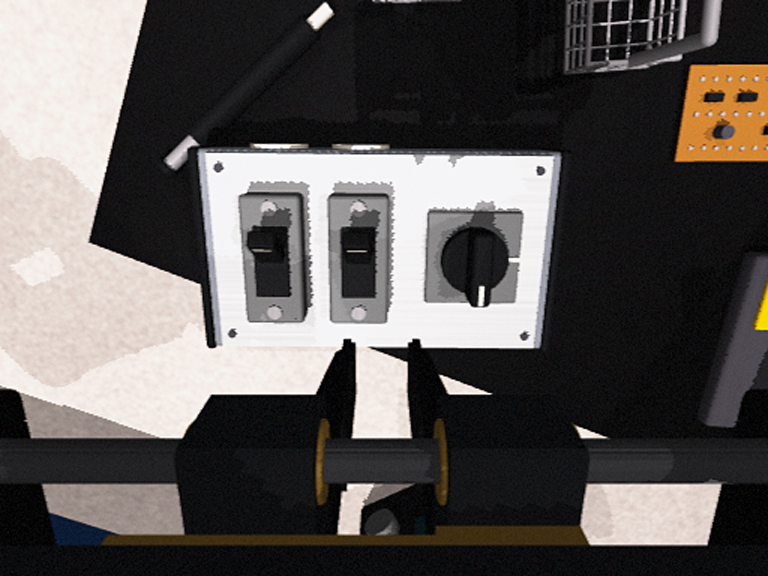

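Both toggles now lean to the front (tops near (265,245) and (357,248)). Now the isolator.

Call:
{"method": "carry_out", "body": {"motion": [[0,21,33,0,0.4],[0,21,33,0,0.4],[0,21,33,0,0.4],[0,0,32,0,0.4],[0,0,32,0,0.4],[0,0,0,0,1],[0,0,0,0,1],[0,0,0,0,1],[0,0,0,0,1],[0,0,0,0,1]]}}

```text
t: 8.05
eef_pos: [524.3, -341.6, 87.7]
tcp_rot: [3.141, 0.001, 1.959]
ft_force: [-0.3, -0.5, -0.0]
opening: 0.24
grip_force: 0.0
```

Call:
{"method": "carry_out", "body": {"motion": [[0,0,0,-8,1],[0,0,0,-8,1],[0,0,0,-8,1],[0,0,0,-8,1],[0,0,0,-8,1],[0,0,0,-8,1],[0,0,0,-8,1],[0,0,0,-8,1],[0,0,0,-8,1],[0,0,0,-8,1],[0,0,0,-8,1],[0,0,0,0,1]]}}

```text
t: 9.25
eef_pos: [525.8, -342.5, 87.8]
tcp_rot: [-3.137, 0.003, -2.783]
ft_force: [7.1, -3.7, -2.0]
opening: 0.144
grip_force: 30.0
```

Call:
{"method": "carry_out", "body": {"motion": [[0,0,0,-2,1],[0,0,0,0,1],[0,0,0,0,0.4],[0,0,0,0,0.4],[0,0,0,0,0.4],[0,0,-40,0,0.4],[0,0,-40,0,0.4],[0,0,-40,0,0.4],[0,0,-40,0,0.2]]}}

```text
t: 10.15
eef_pos: [523.8, -341.1, 248.4]
tcp_rot: [3.141, -0.0, -2.753]
ft_force: [-0.3, -1.4, 0.4]
opening: 0.635
grip_force: 0.0
```

```bash
python3 plan.py 45 480,-160,260,-155
```

```text
t 10.2 [ 523.8 -341.1  248.4] [ 180.    -0.  -157.8] op 0.64 [-0.3 -1.4  0.4] j6 -2.64
5 end [ 480.  -159.5  260.4] -154.8
[[-6, 37, -2, -1, 0], [-6, 37, -3, 0, 0], [-6, 36, -2, -1, 0], [-7, 37, -2, 0, 0], [-7, 37, -3, -1, 0]]
```

```bash
python3 plan.py 45 490,-140,320,116.4
```

```text
t 10.2 [ 523.8 -341.1  248.4] [ 180.    -0.  -157.8] op 0.64 [-0.3 -1.4  0.4] j6 -2.64
11 end [ 489.6 -140.2  320.4] -243.8
[[-4, 18, -7, 8, 0], [-2, 19, -6, 8, 0], [1, 18, -7, 7, 0], [4, 18, -6, 8, 0], [6, 18, -7, 8, 0], [8, 17, -6, 8, 0], [10, 15, -7, 8, 0], [13, 14, -6, 7, 0], [14, 12, -7, 8, 0], [15, 10, -6, 8, 0], [17, 7, -7, 8, 0]]
```

Call:
{"method": "carry_out", "body": {"motion": [[-4,18,-7,8,0.3],[-2,19,-6,8,0.3],[1,18,-7,7,0.3],[4,18,-6,8,0.3],[6,18,-7,8,0.3],[8,17,-6,8,0.3],[10,15,-7,8,0.3],[13,14,-6,7,0.3],[14,12,-7,8,0.3],[15,10,-6,8,0.3],[17,7,-7,8,0.3],[0,0,0,0,0.3]]}}

```text
t: 11.35
eef_pos: [489.6, -139.1, 319.7]
tcp_rot: [3.141, 0.001, 2.027]
ft_force: [-0.4, 0.7, 0.3]
opening: 0.699
grip_force: 0.0
```

Call:
{"method": "carry_out", "body": {"motion": [[0,0,0,0,0.3],[0,0,0,0,0.3]]}}

```text
t: 11.55
eef_pos: [490.0, -141.1, 318.3]
tcp_rot: [-3.141, -0.0, 2.031]
ft_force: [0.9, 0.1, -0.4]
opening: 0.699
grip_force: 0.0
```

```bash
python3 - <<'E'
from h import *
c=wrist(); np.savez('pics/w3.npz',**c)
cv2.imwrite('pics/w3.png',cv2.resize(c['color'][:,:,::-1],(768,576),interpolation=cv2.INTER_CUBIC))
for p in [(405.6,-147.4,125),(553.4,-137.2,125)]: print(proj(c,p)*1.5)
E
```

```text
[273.20072979 208.71887047]
[462.11976746 285.07455479]
```

View pics/w3.png

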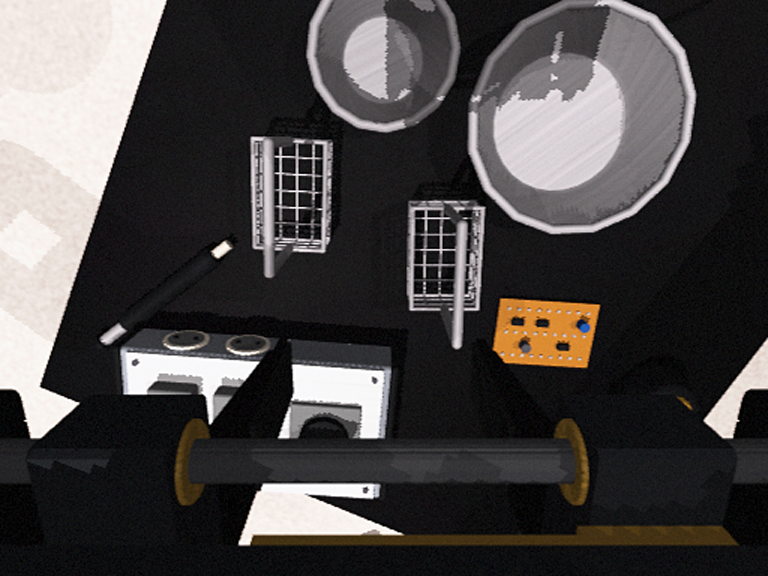

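Basket bars are at (268,140)-(269,275) and (460,218)-(457,347), close to the predicted spots, nothing knocked yet.

```bash
python3 - <<'E'
from h import *
np.set_printoptions(precision=1,suppress=True)
c=dict(np.load('pics/w3.npz'));f=lambda x,y,z:onz(c,x/1.5-.2,y/1.5-.2,z)
for a,b in [((268,140),(269,275)),((460,218),(457,347))]:
    p,q=f(*a,125),f(*b,125);print((p+q)/2,np.linalg.norm(p-q),np.degrees(np.arctan2(*(p-q)[1::-1])))
E
python3 plan.py 40 553,-138,180,117.5 -,-,114,-
```

```text
[ 402.7 -149.7  125. ] 95.86615506415264 113.05545735769195
[ 550.6 -138.3  125. ] 100.06798622903119 117.75604723830872
t 11.6 [ 490.  -141.1  318.2] [-180.    -0.   116.3] op 0.70 [-0.5  0.  -0.3] j6 -0.87
6 end [ 553.5 -138.2  114.2] 117.3
[[-6, 14, 35, 0, 0], [-7, 15, 34, -1, 0], [-6, 14, 35, 0, 0], [-7, 15, 34, 0, 0], [0, 0, 33, 0, 0], [0, 0, 33, 0, 0]]
```

Call:
{"method": "carry_out", "body": {"motion": [[-6,14,35,0,0.3],[-7,14,34,-1,0.3],[-6,14,35,0,0.3],[-7,14,34,0,0.3],[0,0,33,0,0.3],[0,0,33,0,0.3],[0,0,0,0,1],[0,0,0,0,1],[0,0,0,0,1],[0,0,0,0,1],[0,0,0,0,1],[0,0,0,0,1]]}}

```text
t: 12.8
eef_pos: [551.9, -138.6, 115.4]
tcp_rot: [3.141, 0.001, 2.046]
ft_force: [1.1, 0.2, 0.4]
opening: 0.253
grip_force: 0.0
```

Call:
{"method": "carry_out", "body": {"motion": [[0,0,0,0,1],[0,0,-20,0,1],[0,0,-30,0,1],[0,0,-40,0,1],[0,0,-40,0,1],[0,0,-20,0,1],[0,0,0,0,1]]}}

```text
t: 13.5
eef_pos: [552.4, -138.8, 267.4]
tcp_rot: [3.138, 0.004, 2.046]
ft_force: [-0.8, -0.0, -2.8]
opening: 0.058
grip_force: 28.4
```

```bash
python3 - <<'E'
from m2 import *
print('----')
xr=np.array([np.cos(np.radians(57.3)),np.sin(np.radians(57.3))])
tm=T.mean(0)
for p in [(40,250),(380,207),(735,160)]:
    q=onz(S,*z3(*p),212)[:2];print(q,(q-tm)@xr)
E
python3 plan.py 35 600,0,264,117.3 667.5,161.4,264,147.3
```

```text
console BR FR FL BL
[ 375.2 -471.4   55. ]
[ 325.5 -338.8   55. ]
[ 552.9 -247.6   55. ]
[ 606.  -381.1   55. ]
side FR FL BL
[ 323.5 -351.    55. ]
[ 551.4 -258.4   55. ]
[ 607.2 -393.1   55. ]
b1 [ 411.1 -167.2  156.5] 55.50263987384005 [ 401.2 -129.2   92.6] 70.45351976442115 mid [ 406.1 -148.2  124.6] L 74.99084446075075 dir -75.45240629079689
b2 [ 552.3 -153.1  150.9] 64.02188693914566 [ 555.6 -123.    97.8] 77.19290277350613 mid [ 553.9 -138.   124.4] L 61.155458803777314 dir -96.1116767820506
prong tips
[721.5 195.5 223. ]
[676.1 224.8 223. ]
[608.3 268.1 223. ]
[561.8 297.2 223. ]
[494.8 341.3 223. ]
[449.  370.4 223. ]
l [593.9  13.7] 153 res 0.8420798130273784
l [594.8  12.1] 110 res 1.2365235751513146
m [428.6  -9.5] 94 res 1.0703013582667922
m [428.9 -12.8] 65 res 1.0850135254917501
s [441.3 126.5] 55 res 1.251748814326413
s [441.4 122.6] 33 res 1.260046398821019
tin [530.7 275.7  20. ] reel [535. 169.  42.] purple [328.1 217.9  54. ]
-----
b1 [ 425.4 -190.7  124.3] [ 385.8 -104.1  125.2] err 2.9 6.1 mid [ 405.6 -147.4  124.8] L 95.2 dir -65.4
b2 [ 575.3 -178.1  125. ] [5
[... 186 characters left out ...]
-iso [ 606.7 -387.4   48.9] [ 532.1 -329.7   92.4] err 6.4 0.9 mid [ 569.4 -358.6   70.7] L 103.8 dir -37.7
tipA,tipB [ 404.9 -410.5   97.7] [ 458.9 -386.8   96.4] err 8.9 8.9 mid [ 431.9 -398.7   97.1] L 59.0 dir -156.3
rail dir -32.682015940170345 gaps [-54.  -80.5 -54.8 -80.3 -54.2]
----
[796.5 248.7] 85.35821339948474
[633.4 356.7] 88.16621221267187
[456.3 472.6] 89.95178716927919
t 13.5 [ 552.4 -138.8  267.4] [179.8   0.2 117.2] op 0.06 [-0.8 -0.  -2.8] j6 -0.84
10 end [667.8 161.6 264.4] 147.2
[[20, 21, 1, 0, 0], [21, 21, 0, 0, 0], [20, 21, 1, 0, 0], [20, 22, 1, 0, 0], [21, 21, 0, 0, 0], [22, 27, 0, -6, 0], [20, 29, 0, -6, 0], [16, 31, 0, -6, 0], [13, 32, 0, -6, 0], [10, 34, 0, -6, 0]]
```

Call:
{"method": "carry_out", "body": {"motion": [[20,21,1,0,1],[21,21,0,0,1],[20,21,1,0,1],[20,22,1,0,1],[21,21,0,0,1],[22,27,0,-6,1],[20,29,0,-6,1],[16,31,0,-6,1],[13,32,0,-6,1],[10,34,0,-6,1],[0,0,0,0,1],[0,0,0,0,1]]}}

```text
t: 14.7
eef_pos: [666.7, 162.3, 259.6]
tcp_rot: [-3.14, -0.002, 2.57]
ft_force: [-0.7, -1.2, -0.0]
opening: 0.008
grip_force: 0.0
```

```bash
python3 plan.py 30; python3 - <<'E'
from h import *
c=wrist(); np.savez('pics/w4.npz',**c)
cv2.imwrite('pics/w4.png',cv2.resize(c['color'][:,:,::-1],(768,576),interpolation=cv2.INTER_CUBIC))
for p in [(721.5,195.5,225),(676.1,224.8,225),(608,268,225)]: print(proj(c,p)*1.5)
E
```

```text
t 14.7 [666.7 162.3 259.6] [-1.799e+02 -1.000e-01  1.473e+02] op 0.01 [-0.7 -1.2 -0. ] j6 -0.86
[514.51295993 398.69542287]
[525.10965473 281.69244789]
[542.61613609  69.28186327]
```

View pics/w4.png

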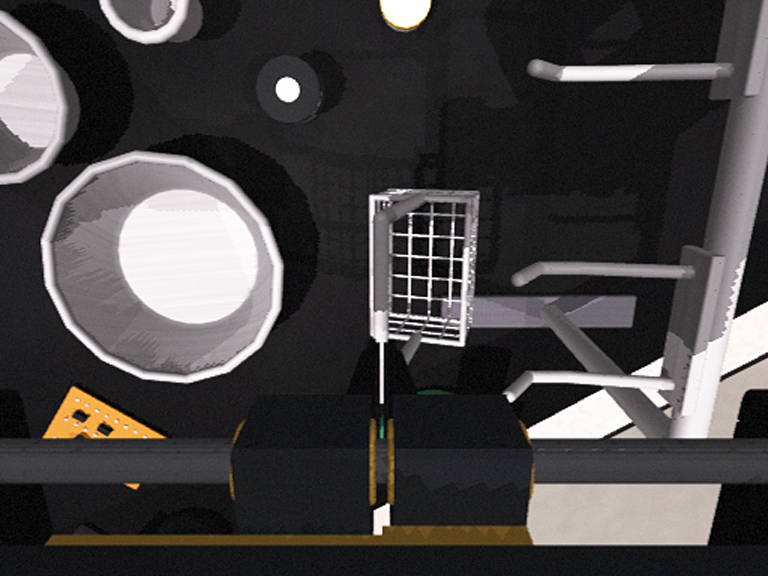

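The basket slipped out (opening 0.008, no grip): I lifted before the fingers had shut. Let it settle and look again.

Call:
{"method": "carry_out", "body": {"motion": [[0,0,-30,0,0.3],[0,0,-30,0,0.3],[0,0,0,0,0.3],[0,0,0,0,0.3],[0,0,0,0,0.3],[0,0,0,0,0.3]]}}

```text
t: 15.35
eef_pos: [666.9, 161.3, 320.5]
tcp_rot: [-3.141, -0.001, 2.569]
ft_force: [-0.8, -0.3, 0.2]
opening: 0.453
grip_force: 0.0
```

```bash
python3 - <<'E'
from h import *
c=wrist(); np.savez('pics/w5.npz',**c)
_,s=cam('scene'); np.savez('pics/scene1.npz',**s)
a=cv2.resize(c['color'][:,:,::-1],None,fx=.98,fy=.98,interpolation=cv2.INTER_CUBIC)
b=cv2.resize(s['color'][90:300,200:360,::-1],None,fx=1.8,fy=1.8,interpolation=cv2.INTER_CUBIC)
o=np.zeros((378,800,3),np.uint8);o[:a.shape[0],:a.shape[1]]=a;h,w=b.shape[:2];w=min(w,800-a.shape[1]);o[:h,a.shape[1]:a.shape[1]+w]=b[:378,:w]
cv2.imwrite('pics/w5.png',o)
E
```

```text
(no output)
```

View pics/w5.png

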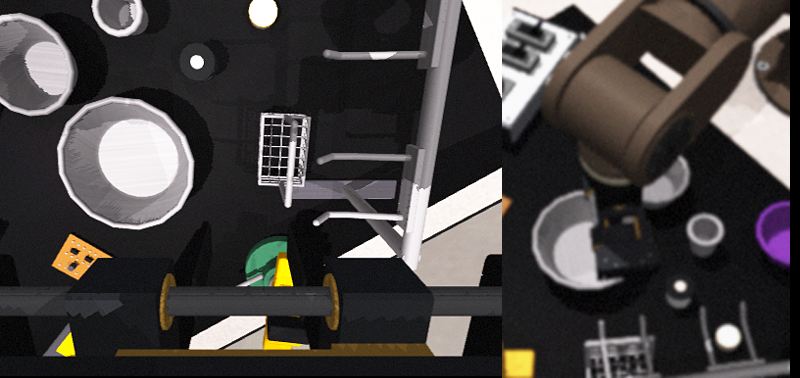

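The basket stands upright; its bar runs about (293,120)-(288,205) in the wrist half of the view.

```bash
python3 - <<'E'
from h import *
np.set_printoptions(precision=1,suppress=True)
c=dict(np.load('pics/w5.npz'));f=lambda x,y,z:onz(c,x/.98,y/.98,z)
p,q=f(293,120,125),f(288,205,125);m=(p+q)/2;print(m,np.linalg.norm(p-q),np.degrees(np.arctan2(*(p-q)[1::-1])))
a=np.radians(57.);xr=np.array([np.cos(a),np.sin(a)]);yr=np.array([-xr[1],xr[0]])
t=np.array([f(324,55,224),f(320,161,224),f(316,221,224)])[:,:2];print('tips',t)
for k in t: print('tip rel bar x,y',(k-m[:2])@xr,(k-m[:2])@yr)
print('basket corners z45',[f(*v,45) for v in [(263,113),(310,115),(306,186),(258,183)]])
E
```

```text
[689.7 199.8 125. ] 97.46225262606839 146.07780969877015
tips [[606.1 264.3]
 [674.4 222.9]
 [718.5 194.4]]
tip rel bar x,y 8.591487106326369 105.2627478611104
tip rel bar x,y 11.062314480019124 25.435424688725597
tip rel bar x,y 11.199092052545012 -27.024512194253127
basket corners z45 [array([632.2, 203.2,  45. ]), array([667.8, 253.8,  45. ]), array([749.5, 200.9,  45. ]), array([709.4, 146.7,  45. ])]
```

```bash
python3 - <<'E'
from h import *
np.set_printoptions(precision=1,suppress=True)
c=dict(np.load('pics/w5.npz'));f=lambda x,y,z:onz(c,x/.98,y/.98,z)
d=dict(np.load('pics/w4.npz'));g=lambda x,y,z:onz(d,x/1.5-.2,y/1.5-.2,z)
m=np.array([689.7,199.8]);a=np.radians(57.);xr=np.array([np.cos(a),np.sin(a)]);yr=np.array([-xr[1],xr[0]])
def rel(P): return np.array([(P[:2]-m)@xr,(P[:2]-m)@yr])
for n,v in [('foot front',(290,188)),('foot back',(395,190)),('post base',(345,188))]: print(n,rel(f(*v,8)))
for n,v in [('foot front',(440,312)),('foot back',(635,312)),('post base',(548,305))]: print('w4',n,rel(g(*v,8)))
S=dict(np.load('pics/scene0.npz'))
for n,(x,y,z) in dict(railR=(372,482,212),footR_far=(390,565,5),postbot=(378,500,30)).items(): print(n,rel(onz(S,x/1.5625,y/1.5625,z)))
im=c['color'];g=cv2.resize(im[100:300,230:460,::-1],None,fx=3.4,fy=3);cv2.imwrite('pics/w5z.png',g)
E
```

```text
foot front [ 16. -64.]
foot back [176.1 -66.4]
post base [ 99.6 -63.6]
w4 foot front [  5.9 -66.4]
w4 foot back [177.2 -65.3]
w4 post base [100.1 -59.3]
railR [100.3 -77.9]
footR_far [168.7 -63.3]
postbot [ 68.1 -70.6]
```

View pics/w5z.png

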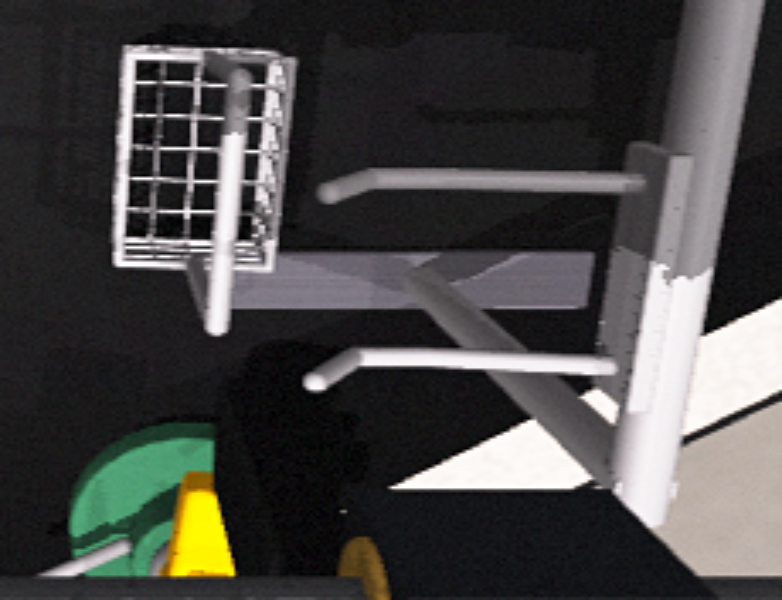

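```bash
python3 - <<'E'
from h import *
np.set_printoptions(precision=1,suppress=True)
m=np.array([689.7,199.8]);a=np.radians(57.);xr=np.array([np.cos(a),np.sin(a)]);yr=np.array([-xr[1],xr[0]])
def rel(P): return np.array([(P[:2]-m)@xr,(P[:2]-m)@yr])
S=dict(np.load('pics/scene0.npz'));D=dict(np.load('pics/side0.npz'))
k=1.5625
for n,a,b in [('base c',(300,492),(566,325)),('head c',(295,450),(575,278)),('headR',(338,458),(533,277)),('headL',(250,458),(613,293)),('rod end',(217,460),(643,300)),('rod mid',(232,460),(630,298))]:
    P,e=tri(S,np.array(a)/k,D,np.array(b)/k);print(n,P,e,rel(P))
E
```

```text
base c [873.5 112.4   2.9] 0.8830328284824485 [  26.8 -201.8]
head c [857.1  89.6 120. ] 12.562695773562883 [  -1.2 -200.4]
headR [805.3 140.7  99.9] 2.881379753778455 [  13.4 -129.1]
headL [915.3  48.4 105.3] 6.9699635067964225 [  -4.1 -271.7]
rod end [956.4  16.5 104.6] 5.074871313915387 [  -8.5 -323.5]
rod mid [938.9  30.9 102.4] 7.0978630709231325 [  -6. -301.]
```

```bash
python3 plan.py 42 404,-148.5,230,114 -,-,114,-
```

```text
t 15.4 [667.  161.6 320.8] [-1.800e+02 -1.000e-01  1.472e+02] op 0.54 [ 0.5 -1.1 -0.3] j6 -0.86
13 end [ 404.4 -148.1  113.8] 114.2
[[5, -40, 9, 3, 0], [4, -41, 9, 4, 0], [0, -40, 9, 3, 0], [-2, -41, 9, 3, 0], [-4, -41, 9, 4, 0], [-6, -40, 9, 3, 0], [-9, -39, 10, 3, 0], [-11, -40, 9, 4, 0], [-14, -38, 9, 3, 0], [-15, -37, 9, 3, 0], [0, 0, 39, 0, 0], [0, 0, 38, 0, 0]]
[[0, 0, 39, 0, 0]]
```

Call:
{"method": "carry_out", "body": {"motion": [[5,-40,9,3,0.5],[4,-41,9,4,0.5],[0,-40,9,3,0.5],[-2,-41,9,3,0.5],[-4,-41,9,4,0.5],[-6,-40,9,3,0.5],[-9,-39,10,3,0.5],[-11,-40,9,4,0.5],[-14,-38,9,3,0.5],[-15,-37,9,3,0.5],[0,0,0,0,0.5],[0,0,0,0,0.5]]}}

```text
t: 16.65
eef_pos: [404.4, -148.5, 230.6]
tcp_rot: [3.141, -0.0, 1.992]
ft_force: [0.2, 0.2, -0.6]
opening: 0.501
grip_force: 0.0
```

```bash
python3 plan.py 42 404,-148.5,113,114; python3 - <<'E'
from h import *
np.set_printoptions(precision=1,suppress=True)
c=wrist(); np.savez('pics/w6.npz',**c);g=cv2.cvtColor(c['color'],cv2.COLOR_RGB2GRAY).astype(int)
p=proj(c,(404,-148.5,125));print('pred',p, [proj(c,(404+s*46*np.cos(1.99),-148.5+s*46*np.sin(1.99),125)) for s in(-1,1)])
for v in range(max(0,int(p[1])-60),min(383,int(p[1])+50),12):
    r=g[v,max(0,int(p[0])-40):int(p[0])+40]; print(v,int(p[0])-40,' '.join('%d'%k for k in r[::2]))
E
```

```text
t 16.6 [ 404.4 -148.5  230.6] [180.   -0.  114.1] op 0.50 [ 0.2  0.2 -0.6] j6 -0.93
3 end [ 404.4 -148.5  112.6] 114.1
[[0, 0, 39, 0, 0], [0, 0, 39, 0, 0], [0, 0, 40, 0, 0]]
pred [255.5 191.9] [array([255.3, 241.7]), array([255.7, 137.1])]
131 215 21 28 24 19 76 182 134 131 13 20 16 17 20 185 17 23 29 21 44 48 52 58 54 25 25 22 156 22 26 9 6 8 85 161 176 159 1 11 34 25
143 215 27 24 30 28 69 216 182 172 12 20 9 28 23 184 13 23 28 26 71 92 104 98 77 23 21 19 173 14 27 12 11 9 126 142 192 130 9 20 28 26
155 215 24 26 31 26 44 219 167 140 1 11 5 26 21 173 18 31 32 31 70 93 202 168 99 23 18 17 178 23 16 5 15 8 108 145 203 63 12 24 27 26
167 215 31 22 27 28 36 218 168 154 4 7 4 19 18 175 16 31 28 56 172 219 209 177 86 22 25 29 193 6 16 1 24 18 172 142 203 6 8 13 29 25
179 215 27 29 29 23 20 217 147 176 1 19 15 22 20 148 22 31 26 56 175 215 206 170 60 1 9 36 98 17 27 27 23 60 186 177 155 3 8 28 28 18
191 215 26 27 31 31 14 215 147 138 10 20 27 31 27 80 22 16 30 98 182 220 203 167 40 27 23 69 36 32 18 26 13 66 73 198 127 26 21 29 22 23
203 215 28 26 27 28 15 214 156 77 94 96 89 108 85 85 148 172 160 144 184 224 198 154 238 246 237 177 167 227 255 228 249 230 117 217 73 27 25 29 27 27
215 215 31 33 29 30 25 29 32 30 28 29 28 27 26 32 24 27 29 93 190 228 193 139 16 22 23 26 26 27 26 25 24 26 22 23 23 23 20 25 28 27
227 215 31 26 27 31 33 32 24 32 29 30 26 29 27 29 24 28 26 91 173 211 175 133 28 27 29 21 24 25 18 24 24 24 22 22 23 20 24 23 20 23
239 215 29 24 25 27 29 28 27 32 29 26 32 23 32 25 29 26 22 98 175 210 174 113 19 26 20 21 23 20 25 21 29 23 21 21 24 27 22 24 26 22
```

Call:
{"method": "carry_out", "body": {"motion": [[0,0,39,0,0.5],[0,0,39,0,0.6],[0,0,40,0,0.6],[0,0,0,0,1],[0,0,0,0,1],[0,0,0,0,1],[0,0,0,0,1],[0,0,0,0,1],[0,0,0,0,1],[0,0,0,0,1],[0,0,0,0,1]]}}

```text
t: 17.8
eef_pos: [405.1, -148.4, 113.8]
tcp_rot: [3.14, 0.002, 1.994]
ft_force: [-2.5, -1.5, 11.0]
opening: 0.075
grip_force: 30.0
```

Call:
{"method": "carry_out", "body": {"motion": [[0,0,0,0,1],[0,0,0,0,1],[0,0,-20,0,1],[0,0,-30,0,1],[0,0,-40,0,1],[0,0,-40,0,1],[0,0,-20,0,1],[0,0,0,0,1]]}}

```text
t: 18.6
eef_pos: [405.3, -148.4, 265.5]
tcp_rot: [3.138, 0.005, 1.994]
ft_force: [0.4, -0.6, -1.2]
opening: 0.075
grip_force: 30.0
```

```bash
python3 plan.py 40 470,50,280,80 591,204,280,57 -,-,165,- 
```

```text
t 18.6 [ 405.3 -148.4  265.5] [179.8   0.3 114.2] op 0.07 [ 0.4 -0.6 -1.2] j6 -0.93
14 end [591.3 204.1 164.5] 57.2
[[26, 23, -2, 6, 0], [28, 21, -3, 5, 0], [29, 18, -2, 6, 0], [32, 15, -3, 6, 0], [33, 11, -2, 6, 0], [34, 8, -2, 5, 0], [34, 19, 0, 5, 0], [36, 15, 0, 4, 0], [37, 13, 0, 5, 0], [38, 10, 0, 5, 0], [39, 7, 0, 4, 0], [0, 0, 38, 0, 0]]
[[0, 0, 38, 0, 0], [0, 0, 39, 0, 0]]
```

Call:
{"method": "carry_out", "body": {"motion": [[26,23,-2,6,1],[28,21,-3,5,1],[29,18,-2,6,1],[32,15,-3,6,1],[33,11,-2,6,1],[34,8,-2,5,1],[34,19,0,5,1],[36,15,0,4,1],[37,13,0,5,1],[38,10,0,5,1],[39,7,0,4,1],[0,0,0,0,1]]}}

```text
t: 19.8
eef_pos: [592.0, 207.4, 274.3]
tcp_rot: [-3.14, 0.001, 0.999]
ft_force: [-1.2, -0.4, -1.7]
opening: 0.076
grip_force: 30.0
```

```bash
python3 plan.py 30 591,204,165,57 ; python3 - <<'E'
from h import *
c=wrist(); np.savez('pics/w7.npz',**c)
cv2.imwrite('pics/w7.png',cv2.resize(c['color'][:,:,::-1],(768,576),interpolation=cv2.INTER_CUBIC))
np.set_printoptions(precision=1,suppress=True)
for p in [(689.7,199.8,125),(606.1,264.3,224),(674.4,222.9,224)]: print(proj(c,p)*1.5)
E
```

```text
t 19.8 [592.  207.4 274.3] [-179.9    0.    57.2] op 0.08 [-1.2 -0.4 -1.7] j6 0.80
4 end [591.3 204.3 165.3] 57.2
[[-1, 0, 27, 0, 0], [-1, 0, 28, 0, 0], [-1, 1, 27, 0, 0], [0, 0, 27, 0, 0]]
[522.2 193.1]
[337.7 198.5]
[527.2 193.6]
```

View pics/w7.png

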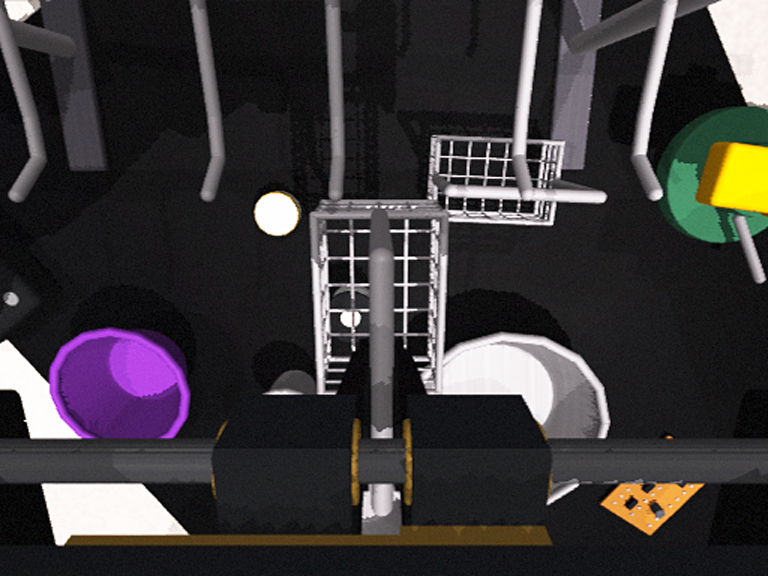

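Basket 2's bar runs (445,190)-(603,197) and the hook tips sit as predicted. Basket 1 hangs squarely, so I use it as a low pusher to draw basket 2 out by its left upright.

Call:
{"method": "carry_out", "body": {"motion": [[-1,0,27,0,1],[-1,0,28,0,1],[-1,1,27,0,1],[0,0,27,0,1],[0,0,0,0,1],[0,0,0,0,1]]}}

```text
t: 20.45
eef_pos: [589.6, 200.9, 167.9]
tcp_rot: [-3.141, 0.001, 0.999]
ft_force: [-0.3, 0.1, -1.1]
opening: 0.074
grip_force: 30.0
```

```bash
python3 plan.py 20 591,204,163,57 649,293,162,57 678,274,162,57
```

```text
t 20.4 [589.6 200.9 167.9] [-180.     0.    57.2] op 0.07 [-0.3  0.1 -1.1] j6 0.79
9 end [678.  273.6 161.9] 57.2
[[3, -1, 5, 0, 0], [18, 0, 0, 0, 0], [18, 0, 0, 0, 0], [17, 1, 0, 0, 0], [18, 0, 1, 0, 0], [18, 0, 0, 0, 0], [18, 0, 0, 0, 0], [0, 17, 0, 0, 0], [-1, 18, 0, 0, 0]]
```

Call:
{"method": "carry_out", "body": {"motion": [[3,-1,5,0,1],[18,0,0,0,1],[18,0,0,0,1],[17,1,0,0,1],[18,0,1,0,1],[18,0,0,0,1],[18,0,0,0,1],[0,0,0,0,1]]}}

```text
t: 21.25
eef_pos: [650.1, 295.6, 162.5]
tcp_rot: [3.14, -0.002, 1.0]
ft_force: [-1.5, -1.6, 0.1]
opening: 0.076
grip_force: 30.0
```

Call:
{"method": "carry_out", "body": {"motion": [[0,9,0,0,1],[0,9,0,0,1],[0,9,0,0,1],[-1,8,0,0,1],[0,0,0,0,1],[0,0,0,0,1]]}}

```text
t: 21.85
eef_pos: [678.3, 273.7, 161.5]
tcp_rot: [-3.141, 0.0, 0.998]
ft_force: [0.7, 0.1, -0.4]
opening: 0.074
grip_force: 30.0
```

```bash
python3 plan.py 10 626,193.5,162,57
```

```text
t 21.9 [678.3 273.7 161.5] [-180.     0.    57.2] op 0.07 [ 0.7  0.1 -0.4] j6 0.87
10 end [625.5 193.5 161.5] 57.2
[[-10, 0, 0, 0, 0], [-9, 0, 0, 0, 0], [-10, 0, 0, 0, 0], [-9, 0, 0, 0, 0], [-10, 0, 0, 0, 0], [-9, 0, 0, 0, 0], [-10, 0, 0, 0, 0], [-10, 0, 0, 0, 0], [-9, -1, 0, 0, 0], [-10, 0, 0, 0, 0]]
```

Call:
{"method": "carry_out", "body": {"motion": [[-9,0,0,0,1],[-9,0,0,0,1],[-9,0,0,0,1],[-9,0,0,0,1],[-9,0,0,0,1],[-9,0,0,0,1],[-9,0,0,0,1],[-9,0,0,0,1],[-9,0,0,0,1],[-9,0,0,0,1],[-9,0,0,0,1],[0,0,0,0,1]]}}

```text
t: 23.05
eef_pos: [624.2, 189.9, 161.7]
tcp_rot: [-3.141, 0.0, 0.998]
ft_force: [0.6, 0.3, -1.2]
opening: 0.076
grip_force: 30.0
```

Call:
{"method": "carry_out", "body": {"motion": [[0,0,0,0,1],[0,0,0,0,1]]}}

```text
t: 23.25
eef_pos: [624.8, 191.0, 161.6]
tcp_rot: [3.142, -0.0, 0.999]
ft_force: [0.4, 0.0, -1.3]
opening: 0.077
grip_force: 30.0
```

```bash
python3 - <<'E'
from h import *
c=wrist(); np.savez('pics/w8.npz',**c)
_,s=cam('scene');_,d=cam('side'); np.savez('pics/scene2.npz',**s); np.savez('pics/side2.npz',**d)
a=cv2.resize(c['color'][:,:,::-1],(512,384))
b=cv2.resize(s['color'][140:325,150:350,::-1],None,fx=1.43,fy=1.43);e=cv2.resize(d['color'][100:325,150:430,::-1],None,fx=1.8,fy=1.8)[:,:512]
o=np.zeros((600,800,3),np.uint8);o[:384,:512]=a;o[:b.shape[0],512:512+min(288,b.shape[1])]=b[:,:288]
e=cv2.resize(d['color'][100:240,140:420,::-1],None,fx=1.54,fy=1.54);o[384:384+e.shape[0],:e.shape[1]]=e
cv2.imwrite('pics/w8.png',o)
E
```

```text
(no output)
```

View pics/w8.png

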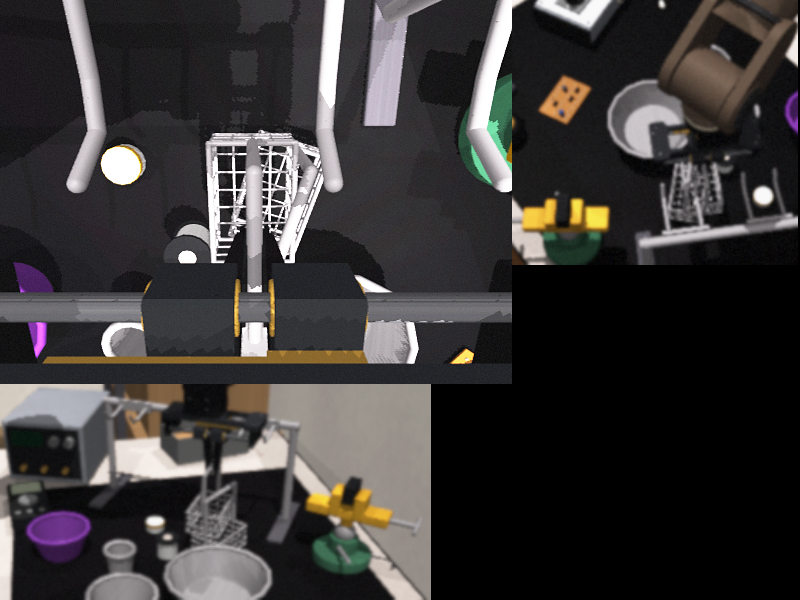

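Basket 2 has been drawn out and turned, standing beside basket 1 (its bar near (310,150)-(290,235) in the wrist part). Now lift basket 1 clear and hang it on hook 3.

```bash
python3 plan.py 40 616,177.6,161.6,- -,-,290,- 428,289,290,147.3 -,-,225,-
```

```text
t 23.4 [624.8 191.1 161.5] [-180.    -0.    57.3] op 0.08 [-0.2  1.  -1.2] j6 0.77
19 end [428.1 289.1 224.5] 147.3
[[-16, 0, 0, 0, 0], [0, 0, -32, 0, 0], [0, 0, -32, 0, 0], [0, 0, -32, 0, 0], [0, 0, -32, 0, 0], [-1, -18, 0, -8, 0], [2, -18, 0, -7, 0], [4, -18, 0, -8, 0], [7, -17, 0, -7, 0], [8, -16, 0, -8, 0], [11, -15, 0, -7, 0], [12, -13, 0, -8, 0]]
[[15, -12, 0, -7, 0], [15, -9, 0, -8, 0], [17, -8, 0, -7, 0], [17, -5, 0, -8, 0], [18, -3, 0, -7, 0], [0, 0, 32, 0, 0], [0, 0, 33, 0, 0]]
```

Call:
{"method": "carry_out", "body": {"motion": [[-16,0,0,0,1],[0,0,0,0,1],[0,0,-20,0,1],[0,0,-20,0,1],[0,0,-30,0,1],[0,0,-30,0,1],[0,0,-28,0,1],[0,0,0,0,1]]}}

```text
t: 24.2
eef_pos: [617.2, 177.9, 293.2]
tcp_rot: [3.137, -0.004, 0.999]
ft_force: [0.3, -0.1, -2.6]
opening: 0.077
grip_force: 30.0
```

Call:
{"method": "carry_out", "body": {"motion": [[-1,-18,0,-8,1],[2,-18,0,-7,1],[4,-18,0,-8,1],[7,-17,0,-7,1],[8,-16,0,-8,1],[11,-15,0,-7,1],[12,-13,0,-8,1],[15,-12,0,-7,1],[15,-9,0,-8,1],[17,-8,0,-7,1],[17,-5,0,-8,1],[18,-3,0,-7,1]]}}

```text
t: 25.4
eef_pos: [427.0, 289.2, 288.1]
tcp_rot: [-3.14, -0.001, 2.575]
ft_force: [0.3, 0.7, -2.3]
opening: 0.077
grip_force: 30.0
```

```bash
python3 plan.py 25 428,289,226,147.3 483.6,375.2,226,147.3 -,-,196,-
python3 - <<'E'
from h import *
np.set_printoptions(precision=1,suppress=True)
_,s=cam('scene'); np.savez('pics/scene3.npz',**s)
c=wrist(); np.savez('pics/w9.npz',**c)
for p in [(449,370.4,224),(494.8,341.3,224),(483,374,210)]: print(proj(c,p))
E
```

```text
t 25.4 [427.  289.2 288.1] [-1.799e+02 -1.000e-01  1.476e+02] op 0.08 [ 0.3  0.7 -2.3] j6 -0.54
10 end [484.  375.1 196.1] 147.6
[[0, 0, 21, 0, 0], [-1, 0, 20, 0, 0], [0, 0, 21, 0, 0], [0, 21, 0, 0, 0], [0, 20, 0, 0, 0], [0, 21, 0, 0, 0], [0, 20, 0, 0, 0], [-1, 21, 0, 0, 0], [0, 0, 15, 0, 0], [0, 0, 15, 0, 0]]
[371.1 181. ]
[363.1 250.6]
[388.9 210. ]
```

Call:
{"method": "carry_out", "body": {"motion": [[0,0,0,0,1],[0,0,0,0,1]]}}

```text
t: 25.7
eef_pos: [428.5, 288.6, 289.1]
tcp_rot: [-3.141, -0.0, 2.567]
ft_force: [0.3, 0.1, -2.6]
opening: 0.073
grip_force: 30.0
```

Call:
{"method": "carry_out", "body": {"motion": [[0,0,0,0,1]]}}

```text
t: 25.8
eef_pos: [428.6, 288.6, 289.3]
tcp_rot: [-3.141, -0.0, 2.568]
ft_force: [0.5, -1.0, -1.9]
opening: 0.076
grip_force: 30.0
```

```bash
python3 - <<'E'
from h import *
np.set_printoptions(precision=2,suppress=True)
F=[];M=[]
for i in range(6):
    s,c=cam('scene');F.append(s['ft_force']);M.append(s['moment'])
print(np.mean(F,0),np.mean(M,0),np.std(F,0))
# what changed near the rack between the first scene and now
a=dict(np.load('pics/scene0.npz'));np.savez('pics/scene3.npz',**c)
d=cv2.absdiff(a['color'],c['color']).max(2)
m=(d>45).astype(np.uint8);n,l,st,ce=cv2.connectedComponentsWithStats(cv2.morphologyEx(m,cv2.MORPH_CLOSE,np.ones((5,5))))
for i in range(1,n):
    if st[i,4]>60: print(st[i],ce[i],onz(c,*ce[i],40)[:2])
E
```

```text
[ 0.04 -0.16 -2.32] [-0.05  0.01  0.01] [0.46 0.58 0.37]
[431   0  57  25 762] [465.61   8.49] [-769.43 -184.12]
[  342    38   170   271 16736] [428.64 182.6 ] [ 69.15 268.97]
[348  60  25  50 357] [358.15  79.43] [-105.17 -188.3 ]
[208  97  17  16  86] [215.64 102.98] [ 365.99 -433.47]
[198 109  18  16  73] [205.95 114.95] [ 426.06 -410.33]
[185 126  14  11  84] [191.24 130.42] [ 505.82 -386.46]
[ 243  135   37   42 1043] [260.76 156.8 ] [ 401.69 -150.13]
[ 208  162   38   39 1039] [225.86 182.51] [ 550.   -144.59]
[387 260  12  23  79] [391.95 270.92] [386.67 387.48]
[403 312  37  45 668] [419.14 334.14] [468.58 546.87]
```

Force is 2.3 N, two baskets' weight: basket 2 seems to be hanging on basket 1. One mosaic look to see how.

```bash
python3 - <<'E'
from h import *
c=wrist(); np.savez('pics/w10.npz',**c)
_,s=cam('scene');_,d=cam('side'); np.savez('pics/scene4.npz',**s); np.savez('pics/side4.npz',**d)
o=np.zeros((600,800,3),np.uint8)
a=cv2.resize(c['color'][60:290,120:420,::-1],None,fx=1.45,fy=1.45,interpolation=cv2.INTER_CUBIC);o[:a.shape[0],:a.shape[1]]=a
x,y=proj(s,(428,289,200)).astype(int);print(x,y);b=s['color'][max(0,y-70):y+60,x-60:x+60,::-1];b=cv2.resize(b,None,fx=2.9,fy=2.9,interpolation=cv2.INTER_CUBIC);h,w=b.shape[:2];o[:h,440:440+w]=b[:,:360]
x,y=proj(d,(428,289,220)).astype(int);print(x,y);b=d['color'][y-35:y+50,x-75:x+75,::-1];b=cv2.resize(b,None,fx=3,fy=3,interpolation=cv2.INTER_CUBIC);h,w=b.shape[:2];o[345:345+h,:w]=b[:255]
cv2.imwrite('pics/w10.png',o)
E
```

```text
366 227
203 128
```

View pics/w10.png

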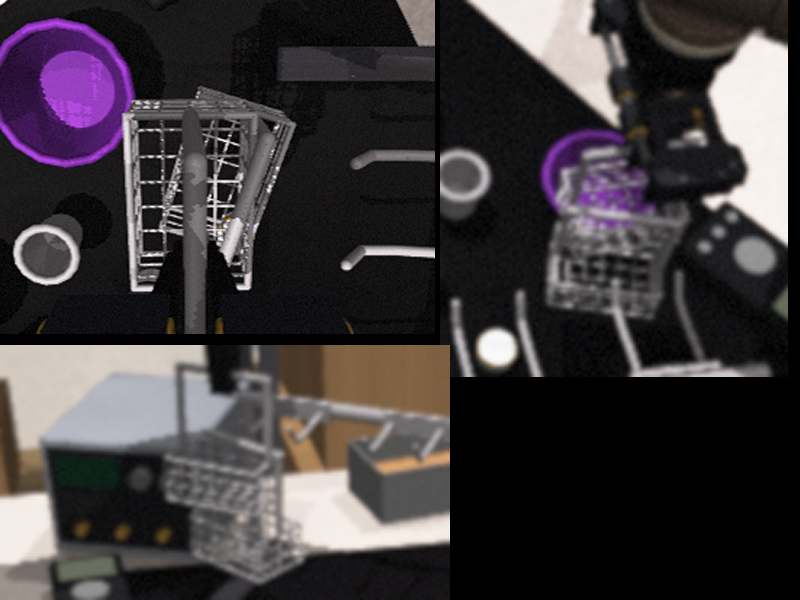

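Basket 2's bail is hung over a corner of basket 1's tray (bar from (265,130) to (230,260)). I'll set both down in the free area by the baskets' original places and withdraw basket 1 sideways.

```bash
python3 plan.py 25 500,-140,290,- -,-,172,-
```

```text
t 26.2 [428.1 288.9 289.7] [180.    0.  147.2] op 0.08 [ 0.4  0.7 -2.9] j6 -0.53
23 end [ 500.2 -140.5  171.7] 147.2
[[-16, -18, 0, 0, 0], [-17, -18, 0, 0, 0], [-16, -18, 0, 0, 0], [-16, -17, 0, 0, 0], [-16, -18, 0, 0, 0], [-17, -18, 0, 0, 0], [-16, -18, 0, 0, 0], [-16, -18, 0, 0, 0], [-16, -18, 0, 0, 0], [-17, -18, 0, 0, 0], [-16, -18, 0, 0, 0], [-16, -17, 0, 0, 0]]
[[-16, -18, 0, 0, 0], [-17, -18, 0, 0, 0], [-16, -18, 0, 0, 0], [-16, -18, 0, 0, 0], [-16, -18, 0, 0, 0], [-17, -18, 0, 0, 0], [0, 0, 24, 0, 0], [0, 0, 23, 0, 0], [0, 0, 24, 0, 0], [0, 0, 23, 0, 0], [0, 0, 24, 0, 0]]
```

Call:
{"method": "carry_out", "body": {"motion": [[-8,-9,0,0,1],[-16,-18,0,0,1],[-17,-18,0,0,1],[-16,-18,0,0,1],[-16,-17,0,0,1],[-16,-18,0,0,1],[-17,-18,0,0,1],[-16,-18,0,0,1],[-16,-18,0,0,1],[-16,-18,0,0,1],[-17,-18,0,0,1],[-16,-18,0,0,1]]}}

```text
t: 27.45
eef_pos: [473.7, 12.8, 289.8]
tcp_rot: [3.142, 0.0, 2.57]
ft_force: [-0.0, -0.1, -1.3]
opening: 0.074
grip_force: 30.0
```

Call:
{"method": "carry_out", "body": {"motion": [[-16,-17,0,0,1],[-16,-18,0,0,1],[-17,-18,0,0,1],[-16,-18,0,0,1],[-16,-18,0,0,1],[-16,-18,0,0,1],[-17,-18,0,0,1],[-8,-9,0,0,1],[0,0,0,0,1],[0,0,24,0,1],[0,0,23,0,1],[0,0,24,0,1]]}}

```text
t: 28.65
eef_pos: [503.6, -163.2, 218.2]
tcp_rot: [3.141, 0.0, 2.57]
ft_force: [0.1, -0.5, -2.5]
opening: 0.073
grip_force: 30.0
```

Call:
{"method": "carry_out", "body": {"motion": [[0,0,12,0,1],[0,0,12,0,1],[0,0,12,0,1],[0,0,10,0,1],[0,0,0,0,1],[0,0,0,0,1],[0,0,0,0,1]]}}

```text
t: 29.35
eef_pos: [504.2, -164.3, 173.1]
tcp_rot: [3.141, 0.001, 2.57]
ft_force: [0.2, 0.0, -1.9]
opening: 0.077
grip_force: 30.0
```

```bash
cat > ft.py <<'E'
from h import *
np.set_printoptions(precision=2,suppress=True)
F=[]
for i in range(5):
    s,c=cam('scene');F.append(s['ft_force'])
print('ft',np.mean(F,0),'t',s['t'],s['eef_pos'],'op',s['opening'],'grip',s['grip_force'])
E
python3 ft.py
```

```text
ft [-0.63 -0.01 -1.25] t 29.55 [ 504.03 -164.3   172.98] op 0.07964198577027864 grip 29.99679386615753
```

Call:
{"method": "carry_out", "body": {"motion": [[2,-9,0,0,1],[3,-9,0,0,1],[2,-9,0,0,1],[3,-9,0,0,1],[2,-9,0,0,1],[3,-9,0,0,1],[2,-9,0,0,1],[3,-9,0,0,1],[0,0,0,0,1],[0,0,0,0,1]]}}

```text
t: 30.6
eef_pos: [448.1, -214.1, 172.7]
tcp_rot: [3.141, 0.0, 2.569]
ft_force: [-0.2, 0.2, -1.3]
opening: 0.076
grip_force: 30.0
```

```bash
python3 ft.py; python3 - <<'E'
from h import *
np.set_printoptions(precision=1,suppress=True)
a=dict(np.load('pics/scene0.npz'));_,c=cam('scene');c2=wrist();np.savez('pics/w11.npz',**c2);np.savez('pics/scene5.npz',**c);_,d=cam('side');np.savez('pics/side5.npz',**d)
E
```

```text
ft [ 0.2   0.06 -1.2 ] t 30.8 [ 448.34 -213.74  172.56] op 0.07747478615191011 grip 29.99727487564087
```

Call:
{"method": "carry_out", "body": {"motion": [[0,0,-15,0,1],[0,0,-15,0,1],[0,0,-15,0,1],[0,0,-15,0,1],[0,0,0,0,1],[0,0,0,0,1]]}}

```text
t: 31.6
eef_pos: [448.0, -213.8, 232.3]
tcp_rot: [3.141, 0.0, 2.57]
ft_force: [0.2, 0.5, -1.1]
opening: 0.075
grip_force: 30.0
```

```bash
python3 ft.py
```

```text
ft [ 0.07  0.21 -0.94] t 31.8 [ 447.92 -213.8   231.85] op 0.07553602430301329 grip 29.997235536575317
```

Force is one basket's weight: freed. On to hook 3 with basket 1.

```bash
python3 plan.py 42 460,-150,290,- 470,100,290,- 428,289,290,147.3 -,-,226,-
```

```text
t 31.9 [ 448.  -213.8  231.9] [ 1.800e+02 -1.000e-01  1.472e+02] op 0.08 [ 0.5 -0.6 -0.9] j6 -1.58
16 end [427.9 289.  225.9] 147.2
[[8, 20, -19, 0, 0], [8, 20, -20, 0, 0], [8, 20, -19, 0, 0], [21, 36, 0, 0, 0], [21, 36, 0, 0, 0], [22, 36, 0, 0, 0], [21, 36, 0, 0, 0], [21, 36, 0, 0, 0], [21, 36, 0, 0, 0], [28, 27, 0, 0, 0], [27, 27, 0, 0, 0], [28, 28, 0, 0, 0]]
[[27, 27, 0, 0, 0], [28, 27, 0, 0, 0], [0, 0, 32, 0, 0], [0, 0, 32, 0, 0]]
```

Call:
{"method": "carry_out", "body": {"motion": [[8,20,-19,0,1],[8,20,-20,0,1],[8,20,-19,0,1],[21,36,0,0,1],[21,36,0,0,1],[22,36,0,0,1],[21,36,0,0,1],[21,36,0,0,1],[21,36,0,0,1],[28,27,0,0,1],[27,27,0,0,1],[28,28,0,0,1]]}}

```text
t: 33.05
eef_pos: [444.5, 215.2, 290.3]
tcp_rot: [-3.141, -0.0, 2.57]
ft_force: [1.1, -0.2, -0.9]
opening: 0.076
grip_force: 30.0
```

Call:
{"method": "carry_out", "body": {"motion": [[27,27,0,0,1],[28,27,0,0,1],[0,0,0,0,1],[0,0,32,0,1],[0,0,32,0,1],[0,0,0,0,1],[0,0,0,0,1]]}}

```text
t: 33.75
eef_pos: [428.4, 288.6, 227.0]
tcp_rot: [-3.141, -0.0, 2.569]
ft_force: [-0.0, 0.2, -1.1]
opening: 0.075
grip_force: 30.0
```

```bash
python3 plan.py 25 483.6,375.2,226,147.3 -,-,197,-
python3 - <<'E'
from h import *
np.set_printoptions(precision=1,suppress=True)
c=wrist(); np.savez('pics/w12.npz',**c)
g=cv2.cvtColor(c['color'],cv2.COLOR_RGB2GRAY)
t=[proj(c,p) for p in [(447.5,369.4,224),(493.3,340.3,224)]];print(t)
for p in t:
    v=int(p[1]);
    if 5<v<378:
        for w in (v-5,v,v+5): print(w,int(p[0])-25,' '.join(map(str,g[w,int(p[0])-25:int(p[0])+30:2])))
E
```

```text
t 33.8 [428.4 288.6 227. ] [-180.    -0.   147.2] op 0.07 [-0.   0.2 -1.1] j6 -0.53
7 end [484.1 375.2 197. ] 147.2
[[0, 21, 0, 0, 0], [0, 20, 0, 0, 0], [0, 21, 1, 0, 0], [0, 20, 0, 0, 0], [0, 21, 0, 0, 0], [0, 0, 15, 0, 0], [0, 0, 14, 0, 0]]
[array([406.2, 201.6]), array([394. , 291.3])]
196 381 23 24 22 19 22 22 22 18 20 21 66 76 77 86 93 100 109 96 20 24 22 24 22 23 25 25 24 25
201 381 27 13 13 22 20 23 22 18 44 68 91 112 131 125 117 61 19 17 18 19 26 15 22 23 19 23 22 21
206 381 23 16 24 24 18 24 22 22 22 20 38 69 52 21 20 22 18 11 22 18 19 16 23 24 19 23 23 16
286 368 14 19 22 18 15 22 22 14 19 32 59 84 88 82 94 119 80 18 15 21 20 20 15 9 17 17 21 19
291 368 16 19 17 15 16 13 23 15 16 86 161 200 209 196 145 18 18 14 19 19 13 17 24 17 17 11 18 17
296 368 41 34 40 38 37 40 40 40 37 36 36 38 36 35 35 41 37 38 37 37 34 35 35 42 41 37 37 39
```

Call:
{"method": "carry_out", "body": {"motion": [[0,21,0,0,1],[0,20,0,0,1],[0,21,0,0,1],[0,20,0,0,1],[0,21,0,0,1],[0,0,0,0,1],[0,0,10,0,1],[0,0,10,0,1],[0,0,6,0,1],[0,0,0,0,1],[0,0,0,0,1]]}}

```text
t: 34.9
eef_pos: [483.8, 375.3, 200.7]
tcp_rot: [-3.142, -0.0, 2.57]
ft_force: [-0.4, 0.2, -1.6]
opening: 0.076
grip_force: 30.0
```

```bash
python3 ft.py
```

```text
ft [-0.23  0.19 -1.22] t 35.1 [483.85 375.52 200.88] op 0.07675684671307045 grip 30.00028520822525
```

Call:
{"method": "carry_out", "body": {"motion": [[0,0,2,0,1],[0,0,0,0,1],[0,0,1,0,1],[0,0,0,0,1],[0,0,0,0,1]]}}

```text
t: 35.65
eef_pos: [483.9, 375.7, 198.8]
tcp_rot: [3.14, 0.001, 2.57]
ft_force: [-3.4, -1.3, 8.7]
opening: 0.073
grip_force: 30.0
```

```bash
python3 ft.py
```

```text
ft [-2.74 -0.91  9.44] t 35.85 [483.96 375.72 198.74] op 0.07629664809878756 grip 30.003707706928253
```

Call:
{"method": "carry_out", "body": {"motion": [[0,0,0,0,0.8],[0,0,0,0,0.6],[0,0,0,0,0.6],[0,0,0,0,0.6],[0,0,0,0,0.6],[0,0,0,0,0.6]]}}

```text
t: 36.5
eef_pos: [483.8, 375.5, 197.6]
tcp_rot: [-3.142, -0.0, 2.57]
ft_force: [-0.2, -0.3, 0.2]
opening: 0.398
grip_force: 0.0
```

Call:
{"method": "carry_out", "body": {"motion": [[0,0,-10,0,0.6],[0,0,-20,0,0.6],[0,0,-30,0,0.6],[0,0,-40,0,0.6],[0,-20,-20,0,0.3],[0,-40,0,0,0.3],[0,0,0,0,0.3]]}}

```text
t: 37.2
eef_pos: [449.4, 322.8, 319.5]
tcp_rot: [3.141, 0.001, 2.569]
ft_force: [0.1, 0.4, 0.6]
opening: 0.598
grip_force: 0.0
```

```bash
python3 ft.py;python3 - <<'E'
from h import *
np.set_printoptions(precision=1,suppress=True)
c=wrist(); np.savez('pics/w13.npz',**c)
g=cv2.cvtColor(c['color'],cv2.COLOR_RGB2GRAY)
h=np.array([482,373]);yr=np.array([-.8415,.540])
for s in (-44,-36,-12,12,36,44):
    q=proj(c,[*(h+s*yr),210]);v=int(round(q[1]));u=int(q[0])
    if 0<=v<384 and 30<u<480: print(s,q,u-24,' '.join(map(str,g[v,u-24:u+26:2])))
E
```

```text
ft [0.09 0.6  0.3 ] t 37.4 [451.7  325.47 317.99] op 0.6943581986995813 grip 0.0
-44 [319.2 239.6] 295 18 15 13 15 14 22 16 12 18 12 12 11 9 15 6 6 11 3 1 7 22 20 14 14 18
-36 [319.7 231.3] 295 70 83 8 21 17 24 19 24 15 57 11 17 3 11 1 111 26 18 19 17 17 17 18 17 16
-12 [321.4 205.6] 297 161 112 134 165 133 62 74 130 143 129 146 89 177 224 209 166 133 131 105 202 55 15 19 22 19
12 [323.1 178.6] 299 25 13 157 7 28 26 21 20 169 43 17 54 90 112 123 108 181 88 89 88 44 28 13 22 14
36 [324.8 150.2] 300 29 11 143 12 12 15 20 26 37 197 11 35 81 106 120 113 94 47 119 54 87 16 22 23 12
44 [325.5 140.4] 301 25 10 188 14 11 31 21 26 163 80 20 42 85 108 124 111 153 97 80 77 82 16 22 8 13
```

```bash
python3 - <<'E'
from h import *
np.set_printoptions(precision=1,suppress=True)
c=dict(np.load('pics/w10.npz'));d=np.array([504.1-428.1,-164.3-288.9])
p=onz(c,302.8,149.7,222)[:2]+d;q=onz(c,278.6,239.3,222)[:2]+d;print('b2 bar guess',p,q)
c=dict(np.load('pics/w13.npz'));g=cv2.cvtColor(c['color'],cv2.COLOR_RGB2GRAY)
h=np.array([482,373]);yr=np.array([-.8415,.540])
for s in (48,54,60,70):
    q=proj(c,[*(h+s*yr),210]);v=int(round(q[1]));u=int(q[0]); print(s,u-24,' '.join(map(str,g[v,u-24:u+26:2])))
E
python3 plan.py 45 460,100,330,147.3 510,-80,330,147.3
```

```text
b2 bar guess [ 485.  -113.6] [ 534.1 -163.5]
48 301 215 192 167 93 99 99 90 107 103 43 47 48 79 104 125 118 79 86 82 62 90 10 11 28 29
54 302 27 23 55 32 53 49 49 57 56 62 59 41 23 22 32 111 167 37 104 80 80 13 19 26 15
60 302 62 63 60 65 54 61 57 60 67 60 61 62 63 61 64 71 23 18 22 14 14 12 14 28 14
70 303 55 54 54 51 53 49 52 53 52 50 45 45 47 45 46 45 48 44 40 36 44 48 49 47 43
t 37.5 [451.7 325.6 317.4] [-180.    -0.   147.3] op 0.69 [-0.  -0.3 -0.5] j6 -0.49
11 end [509.4 -80.1 330.4] 147.3
[[-22, -31, -2, 0, 0], [-21, -31, -2, 0, 0], [-22, -31, -2, 0, 0], [-21, -30, -2, 0, 0], [-22, -31, -2, 0, 0], [-21, -31, -3, 0, 0], [-28, -25, 0, 0, 0], [-28, -25, 0, 0, 0], [-28, -25, 0, 0, 0], [-28, -25, 0, 0, 0], [-27, -25, 0, 0, 0]]
```

```bash
python3 plan.py 45 460,100,330,147.3 505,-130,330,135
```

```text
t 37.5 [451.7 325.6 317.4] [-180.    -0.   147.3] op 0.69 [-0.  -0.3 -0.5] j6 -0.49
12 end [ 505.1 -129.7  330.4] 135.3
[[-22, -31, -2, 0, 0], [-21, -31, -2, 0, 0], [-22, -31, -2, 0, 0], [-21, -30, -2, 0, 0], [-22, -31, -2, 0, 0], [-21, -31, -3, 0, 0], [-27, -28, 0, 2, 0], [-28, -27, 0, 2, 0], [-29, -27, 0, 2, 0], [-30, -25, 0, 2, 0], [-31, -24, 0, 2, 0], [-31, -23, 0, 2, 0]]
```

Call:
{"method": "carry_out", "body": {"motion": [[-22,-31,-2,0,0.0],[-21,-31,-2,0,0.0],[-22,-31,-2,0,0],[-21,-30,-2,0,0],[-22,-31,-2,0,0],[-21,-31,-3,0,0],[-27,-28,0,2,0],[-28,-27,0,2,0],[-29,-27,0,2,0],[-30,-25,0,2,0],[-31,-24,0,2,0],[-31,-23,0,2,0]]}}

```text
t: 38.7
eef_pos: [505.3, -131.9, 330.3]
tcp_rot: [-3.142, -0.0, 2.359]
ft_force: [-0.2, 0.4, -0.7]
opening: 0.999
grip_force: 0.0
```

Call:
{"method": "carry_out", "body": {"motion": [[0,0,0,0,0],[0,0,0,0,0],[0,0,0,0,0]]}}

```text
t: 39.0
eef_pos: [504.7, -129.4, 330.4]
tcp_rot: [3.142, -0.001, 2.361]
ft_force: [0.4, -0.3, 0.3]
opening: 0.998
grip_force: 0.0
```

```bash
cat > bar.py <<'E'
from h import *
np.set_printoptions(precision=1,suppress=True)
c=wrist(); np.savez('pics/wb.npz',**c);print(env.state()['eef_pos'])
g=cv2.cvtColor(c['color'],cv2.COLOR_RGB2GRAY)[:225]
# thick bright streaks only (the bar is ~7 px wide, the wires 1-2)
m=cv2.morphologyEx((cv2.GaussianBlur(g,(3,3),0)>80).astype(np.uint8),cv2.MORPH_OPEN,cv2.getStructuringElement(cv2.MORPH_ELLIPSE,(5,5)))
n,l,st,ce=cv2.connectedComponentsWithStats(m)
for i in range(1,n):
    if st[i,4]<80: continue
    ys,xs=np.nonzero(l==i);r=cv2.minAreaRect(np.c_[xs,ys].astype(np.float32))
    vx,vy,x0,y0=cv2.fitLine(np.c_[xs,ys].astype(np.float32),cv2.DIST_L2,0,.01,.01).ravel()
    t=(xs-x0)*vx+(ys-y0)*vy;e=[onz(c,x0+k*vx,y0+k*vy,125) for k in (t.min(),t.max())]
    print(st[i],'wh',np.round(sorted(r[1]),1),'bar@125 mid',(e[0]+e[1])[:2]/2,'L %.0f dir %.1f'%(np.linalg.norm(e[0]-e[1]),np.degrees(np.arctan2(*(e[1]-e[0])[1::-1]))),'mean',c['color'][ys,xs].mean(0).astype(int))
E
python3 bar.py
```

```text
[ 504.6 -129.2  330.6]
[   0    0  118  148 8907] wh [117. 147.] bar@125 mid [ 263.5 -217.9] L 202 dir 94.1 mean [239 231 226]
[ 229    0  100   93 5689] wh [92. 99.] bar@125 mid [424.3 -21.4] L 100 dir 77.6 mean [153 147 150]
[  310    51   142   143 13584] wh [133.2 149.4] bar@125 mid [571.   -3.1] L 155 dir 61.7 mean [165 158 162]
[127 123  14  10 100] wh [ 7.6 13.9] bar@125 mid [ 380.3 -193.7] L 16 dir 60.6 mean [216 211 205]
[225 130  26  41 282] wh [19.  44.6] bar@125 mid [ 470.9 -133.8] L 50 dir 109.3 mean [146 140 143]
[254 132  22  40 288] wh [18.9 41.4] bar@125 mid [ 501.9 -105.8] L 46 dir -27.8 mean [147 141 145]
[236 144  19  81 645] wh [16.1 80.4] bar@125 mid [ 513.6 -152.3] L 96 dir 129.1 mean [162 156 159]
[ 33 153  19  12 139] wh [ 7.6 18.7] bar@125 mid [ 329.7 -293.6] L 22 dir 61.4 mean [166 160 163]
[  31  169  148   56 4034] wh [ 55. 147.] bar@125 mid [ 418.2 -286.9] L 166 dir 33.9 mean [204 203 205]
[223 172   9  30 144] wh [ 8. 29.] bar@125 mid [ 497.7 -170.4] L 35 dir -44.0 mean [142 136 140]
[255 178  16  28 166] wh [12.5 28.2] bar@125 mid [ 534.4 -142.6] L 34 dir 117.8 mean [148 142 145]
[489 186  23  34 430] wh [16.3 38.2] bar@125 mid [737.7  43.9] L 43 dir 112.1 mean [ 58 124  88]
[  0 195  28  30 548] wh [27. 29.] bar@125 mid [ 341.  -374.4] L 41 dir -5.0 mean [240 235 231]
[296 217  22   8 116] wh [ 7. 21.] bar@125 mid [ 595.2 -133.3] L 25 dir 37.4 mean [202 128  51]
```

```bash
python3 - <<'E'
from h import *
np.set_printoptions(precision=1,suppress=True)
c=dict(np.load('pics/wb.npz'));g=cv2.cvtColor(c['color'],cv2.COLOR_RGB2GRAY)
for v in range(136,262,6): print(v,226,' '.join('%3d'%k for k in g[v,226:262]))
E
```

```text
136 226  21  78 155 166 129 121  72  28  31  34  49  62  90 109 142 166 176 177 186 182 181 187 177 123  48  50  56  54  61 135 144 122 154 144 138 124
142 226  28 131 201 160 105 112  33  19  31  41  31  33  55  60 158 236 247 239 234 224 209 167  97  48  49  50  57  56  46  21  12  14  12  11  38  91
148 226  72 174 196 154 121  60  21   8  18  22  16  17  10  37  66  42  24  24  22  21  18  59 131 172 197 206 193 162 108  28  20  23  22  15 165 186
154 226 135 202 180 160 138  17  11  18  28  16   4   1   1 173 188  11  19  22  29  33  37 107 162 192 208 197 177 136 136 161 196 221 213 211 177 149
160 226 169 200 148  97  39   4   4  11   4   9   4   0 164 185  20  26  21  17  27  16 102 161 179 199 186 162 157  93  23  11  17  22  33 165 174  13
166 226 196 181 164 139  17  22  21  11  14  15   5  11  96 110   5  23  25  19  23  33 115 171 197 207 194 167 113  43  13  18  15   6 149 170  21  25
172 226 204 139  90 109 103 146 139 109 128 120 116 102  83  81  85  51  34  23   7  89 153 189 206 200 180 140  79   5  14  18  16 103 125  39  23  25
178 226 181 136  96  16   3  18  23 
[... 1391 characters left out ...]
  26  16  22  22  20  18  19  24  19  21  18  19  21  15  18  18  20  24  17  18  24  23  26
238 226   9   9  25  20  24  26  15  24  23  20  23  22  20  17  22  21  21  25  16  17  22  18  16  22  21  11  20  15  19  23  23  20  19  16  20  23
244 226  24  20  20  22  18  21  23  19  11  22  17  19  25  17  19  20  21  17  21  22  17  24  18  21  22  16  21  20  18  21  23  23  20  19  25  21
250 226  19  22  19  22  22  20  14  21  16  24  23  20  24  15  20  22  17  19  27  19  22  20  19  16  20  20  16  17  15  21  22  19  23  17  18  23
256 226  14  19  15  19  23  15  19  20  17  22  23  20  12  20  21  20  20  19  19  21  20  20  17  13  18  19  15  19  18  14  18  22  13  22  17  19
```

```bash
python3 - <<'E'
from h import *
np.set_printoptions(precision=1,suppress=True)
c=dict(np.load('pics/wb.npz'))
p,q=onz(c,250.8,146,125),onz(c,244,228,125);print((p+q)/2,np.linalg.norm(p-q),np.degrees(np.arctan2(*(p-q)[1::-1])))
E
```

```text
[ 516.5 -154.4  125. ] 98.75917802934457 130.46200826089353
```

```bash
python3 plan.py 42 516.5,-154.4,230,130.5 -,-,113,-
```

```text
t 39.0 [ 504.6 -129.2  330.6] [180.   -0.  135.3] op 1.00 [-0.   0.5 -0.1] j6 -1.17
6 end [ 516.1 -154.2  112.6] 130.3
[[-9, -3, 34, 2, 0], [-9, -3, 33, 1, 0], [-8, -3, 34, 2, 0], [0, 0, 39, 0, 0], [0, 0, 39, 0, 0], [0, 0, 39, 0, 0]]
```

Call:
{"method": "carry_out", "body": {"motion": [[-9,-3,34,2,0.5],[-9,-3,33,1,0.5],[-8,-3,34,2,0.5],[0,0,0,0,0.5],[0,0,0,0,0.5],[0,0,39,0,0.5],[0,0,39,0,0.5],[0,0,38,0,0.5],[0,0,0,0,1],[0,0,0,0,1],[0,0,0,0,1],[0,0,0,0,1]]}}

```text
t: 40.25
eef_pos: [516.9, -155.5, 115.8]
tcp_rot: [3.14, 0.003, 2.273]
ft_force: [-0.4, -0.3, -0.2]
opening: 0.221
grip_force: 0.0
```

Call:
{"method": "carry_out", "body": {"motion": [[0,0,0,0,1],[0,0,0,0,1],[0,0,0,0,1],[0,0,0,0,1],[0,0,0,0,1],[0,0,0,0,1]]}}

```text
t: 40.85
eef_pos: [516.6, -155.2, 114.5]
tcp_rot: [3.14, 0.001, 2.273]
ft_force: [0.5, 2.6, 7.0]
opening: 0.074
grip_force: 30.0
```

```bash
python3 plan.py 40 -,-,290,- 540,40,290,140 543,218,290,147.3 -,-,227,-
```

```text
t 40.9 [ 516.6 -155.2  114.5] [1.799e+02 1.000e-01 1.302e+02] op 0.07 [0.5 2.6 7. ] j6 -1.12
17 end [543.2 218.2 226.5] 147.2
[[0, 0, -35, 0, 0], [0, 0, -35, 0, 0], [0, 0, -35, 0, 0], [0, 0, -35, 0, 0], [0, 0, -35, 0, 0], [27, 29, 0, -2, 0], [26, 29, 0, -2, 0], [24, 31, 0, -2, 0], [24, 32, 0, -2, 0], [22, 32, 0, -2, 0], [22, 28, 0, -1, 0], [22, 28, 0, -2, 0]]
[[21, 29, 0, -1, 0], [21, 29, 0, -2, 0], [19, 30, 0, -1, 0], [0, 0, 31, 0, 0], [0, 0, 32, 0, 0]]
```

Call:
{"method": "carry_out", "body": {"motion": [[0,0,-20,0,1],[0,0,-35,0,1],[0,0,-40,0,1],[0,0,-40,0,1],[0,0,-40,0,1],[27,29,0,-2,1],[26,29,0,-2,1],[24,31,0,-2,1],[24,32,0,-2,1],[22,32,0,-2,1],[22,28,0,-1,1],[22,28,0,-2,1]]}}

```text
t: 42.05
eef_pos: [541.0, 112.6, 288.6]
tcp_rot: [-3.141, -0.0, 2.501]
ft_force: [0.6, 0.2, -2.0]
opening: 0.077
grip_force: 30.0
```

Call:
{"method": "carry_out", "body": {"motion": [[21,29,0,-1,1],[21,29,0,-2,1],[19,30,0,-1,1],[0,0,0,0,1],[0,0,31,0,1],[0,0,32,0,1],[0,0,0,0,1],[0,0,0,0,1]]}}

```text
t: 42.85
eef_pos: [542.8, 217.8, 226.3]
tcp_rot: [-3.141, -0.0, 2.569]
ft_force: [-0.3, -0.4, -0.8]
opening: 0.076
grip_force: 30.0
```

```bash
python3 ft.py; python3 plan.py 21 597,302.2,227,147.3
```

```text
ft [ 0.05  0.05 -1.38] t 43.05 [543.14 218.16 227.22] op 0.07432118988727775 grip 29.999914169311523
t 43.1 [543.  218.2 227. ] [1.799e+02 1.000e-01 1.472e+02] op 0.07 [ 0.2  0.1 -1.1] j6 -0.73
5 end [597.1 302.2 227. ] 147.2
[[0, 20, 0, 0, 0], [0, 20, 0, 0, 0], [0, 20, 0, 0, 0], [0, 20, 0, 0, 0], [0, 20, 0, 0, 0]]
```

Call:
{"method": "carry_out", "body": {"motion": [[0,20,0,0,1],[0,20,0,0,1],[0,20,0,0,1],[0,20,0,0,1],[0,20,0,0,1],[0,0,0,0,1],[0,0,10,0,1],[0,0,10,0,1],[0,0,6,0,1],[0,0,0,0,1],[0,0,3,0,1],[0,0,0,0,1]]}}

```text
t: 44.3
eef_pos: [596.6, 301.8, 198.9]
tcp_rot: [3.14, 0.001, 2.569]
ft_force: [-6.8, -3.4, 18.5]
opening: 0.075
grip_force: 30.0
```

```bash
python3 ft.py
```

```text
ft [-6.89 -3.05 18.08] t 44.5 [596.58 301.79 198.97] op 0.07469152849072334 grip 30.002902150154114
```

Call:
{"method": "carry_out", "body": {"motion": [[0,0,-1,0,0.8],[0,0,0,0,0.6],[0,0,0,0,0.6],[0,0,0,0,0.6],[0,0,0,0,0.6],[0,0,0,0,0.6],[0,0,-10,0,0.6],[0,0,-20,0,0.6],[0,0,-30,0,0.6],[0,0,-40,0,0.6],[0,-20,-20,0,0.0],[0,-40,0,0,0.0]]}}

```text
t: 45.75
eef_pos: [565.1, 252.7, 321.0]
tcp_rot: [3.137, 0.004, 2.571]
ft_force: [-0.4, -1.1, -0.9]
opening: 0.513
grip_force: 0.0
```

Call:
{"method": "carry_out", "body": {"motion": [[0,0,0,0,0],[0,0,0,0,0],[0,0,0,0,0]]}}

```text
t: 46.05
eef_pos: [564.6, 252.2, 317.9]
tcp_rot: [3.141, 0.0, 2.57]
ft_force: [-0.3, -0.1, -0.8]
opening: 0.761
grip_force: 0.0
```

```bash
python3 ft.py;python3 - <<'E'
from h import *
np.set_printoptions(precision=1,suppress=True)
c=wrist(); np.savez('pics/w14.npz',**c)
g=cv2.cvtColor(c['color'],cv2.COLOR_RGB2GRAY);yr=np.array([-.8415,.540])
for h in (np.array([595,299.5]),np.array([482,373])):
  for s in (-54,-44,-36,-12,12,36,44,54):
    q=proj(c,[*(h+s*yr),210]);v=int(round(q[1]));u=int(q[0])
    if 0<=v<384 and 30<u<480: print(s,q,u-24,' '.join(map(str,g[v,u-24:u+26:2])))
a=dict(np.load('pics/scene0.npz'))
_,s=cam('scene');np.savez('pics/scene6.npz',**s)
_,d=cam('side');np.savez('pics/side6.npz',**d)
E
```

```text
ft [ 0.02 -0.13 -0.65] t 46.25 [564.42 252.3  317.21] op 0.9290042186527501 grip 0.0
-54 [318.7 250.5] 294 15 18 24 20 21 26 13 17 15 19 25 21 24 17 21 22 19 20 18 20 19 24 18 7 16
-44 [319.4 240.3] 295 21 19 20 23 26 16 21 27 19 15 19 132 222 236 230 151 22 21 21 18 27 13 18 15 18
-36 [319.9 232. ] 295 28 86 63 22 20 23 26 21 23 42 85 113 208 234 232 193 13 20 21 19 18 24 14 21 6
-12 [321.5 206.3] 297 102 95 84 82 74 67 73 101 96 91 109 139 216 237 233 170 99 97 184 187 18 29 25 21 22
12 [323.2 179.3] 299 27 45 184 26 27 24 26 9 204 19 23 83 112 133 151 124 194 137 78 111 12 28 27 27 26
36 [325.  150.9] 301 23 182 11 16 27 30 27 48 196 23 31 81 114 135 153 121 201 84 76 103 10 18 18 17 18
44 [325.6 141.1] 301 24 158 84 12 12 27 25 13 183 16 23 65 108 129 150 130 184 137 126 104 121 17 10 16 23
54 [326.4 128.6] 302 33 62 15 16 21 34 57 54 54 65 68 67 78 106 107 108 205 69 97 104 54 24 28 18 18
-54 [329.7  93.7] 305 11 21 14 19 17 16 17 12 19 16 17 16 17 20 8 12 16 14 18 13 17 19 21 10 15
-44 [330.6  80.1] 306 14 82 17 49 75 61 63 59 62 58 63 65 102 129 151 136 112 61 113 69 108 22 14 10 15
-36 [331.3  69. ] 307 125 117 125 125 251 192 248 254 250 255 175 67 104 135 147 133 83 48 139 87 115 15 20 15 14
-12 [333.5  34.5] 309 35 96 23 14 26 32 23 20 93 20 13 59 107 130 153 138 105 92 63 75 109 70 20 11 15
```

```bash
cat > bw.py <<'E'
import io,contextlib
with contextlib.redirect_stdout(io.StringIO()):
    from m import *
def go(a,b,only='lms',guess={}):
    S=dict(np.load(a));D=dict(np.load(b))
    G=dict(l=(88,594,13),m=(56,428.7,-11),s=(26,441,125));G.update(guess)
    for n in only:
        R,x,y=G[n]
        for c in (S,D): bowl(c,c['color'],proj(c,(x,y,54)),R,n)
if __name__=='__main__': go('pics/scene6.npz','pics/side6.npz')
E
python3 bw.py; python3 - <<'E'
from h import *
_,c=cam('scene');print(0)
a=np.load('pics/scene0.npz')['color'];d=cv2.absdiff(a,c['color']).max(2)
for n,p in dict(tin=(530.7,275.7,20),reel=(535,169,42),pump=(380,-240,10),purple=(328,218,54)).items():
    u,v=(proj(c,p)).astype(int);print(n,u,v,d[v-4:v+5,u-4:u+5].mean())
E
```

```text
l [593.9  14. ] 166 res 0.9240820496571122
l [594.5  11.5] 106 res 1.212696958080761
m [428.8  -9.5] 101 res 1.176801653129926
m [428.8 -15. ] 67 res 1.347760640012118
s [441.6 125.8] 40 res 1.4732083668509903
s [441.6 123.1] 29 res 1.0922514996358483
0
tin 325 277 39.76543209876543
reel 298 248 2.45679012345679
pump 248 142 31.62962962962963
purple 361 216 3.54320987654321
```

```bash
python3 plan.py 42 459,35.6,150,147.3 -,-,54,-
```

```text
t 46.5 [564.3 252.  317.5] [-180.    -0.   147.2] op 0.99 [ 0.6 -0.1  0.1] j6 -0.69
10 end [459.4  35.3  54.5] 147.2
[[-4, -34, 24, 0, 0], [-4, -34, 24, 0, 0], [-4, -34, 24, 0, 0], [-4, -35, 24, 0, 0], [-4, -34, 24, 0, 0], [-4, -34, 24, 0, 0], [-5, -34, 23, 0, 0], [0, 0, 32, 0, 0], [0, 0, 32, 0, 0], [0, 0, 32, 0, 0]]
```

Call:
{"method": "carry_out", "body": {"motion": [[-4,-34,24,0,0.5],[-4,-34,24,0,0.55],[-4,-34,24,0,0.55],[-4,-35,24,0,0.55],[-4,-34,24,0,0.55],[-4,-34,24,0,0.55],[-5,-34,23,0,0.55],[0,0,0,0,0.55],[0,0,32,0,0.55],[0,0,32,0,0.55],[0,0,20,0,0.55],[0,0,0,0,0.55]]}}

```text
t: 47.7
eef_pos: [459.0, 35.6, 65.1]
tcp_rot: [-3.14, -0.003, 2.57]
ft_force: [-0.4, -0.1, 0.3]
opening: 0.45
grip_force: 0.0
```

```bash
python3 plan.py 20 459,35.6,54,147.3; python3 ft.py
```

```text
t 47.7 [459.   35.6  65.1] [-179.9   -0.2  147.2] op 0.45 [-0.4 -0.1  0.3] j6 -1.07
1 end [459.   35.6  54.1] 147.2
[[0, 0, 11, 0, 0]]
ft [-0.06 -0.35  0.52] t 47.9 [460.09  35.39  67.81] op 0.45133827178666913 grip 0.0
```

Call:
{"method": "carry_out", "body": {"motion": [[0,0,14,0,0.55],[0,0,0,0,1],[0,0,0,0,1],[0,0,0,0,1],[0,0,0,0,1],[0,0,0,0,1],[0,0,0,0,1],[0,0,0,0,1],[0,0,0,0,1],[0,0,0,0,1]]}}

```text
t: 48.95
eef_pos: [459.3, 35.2, 52.9]
tcp_rot: [3.141, 0.0, 2.57]
ft_force: [-1.2, 0.4, 6.4]
opening: 0.098
grip_force: 28.5
```

Call:
{"method": "carry_out", "body": {"motion": [[0,0,-10,0,1],[0,0,-15,0,1],[0,0,-20,0,1],[0,0,-20,0,1],[0,0,0,0,1],[0,0,0,0,1]]}}

```text
t: 49.55
eef_pos: [459.3, 35.2, 117.7]
tcp_rot: [3.141, 0.001, 2.57]
ft_force: [-1.0, 0.3, -2.1]
opening: 0.083
grip_force: 29.9
```

```bash
python3 ft.py
```

```text
ft [-0.    0.03 -1.55] t 49.75 [458.91  35.18 116.81] op 0.08475297314705689 grip 29.94902063452173
```

```bash
python3 plan.py 30 -,-,160,- 624.4,59.9,160,147.3
```

```text
t 49.8 [459.   35.2 116.9] [-1.800e+02 -1.000e-01  1.472e+02] op 0.08 [-0.2 -0.4 -2.2] j6 -1.07
8 end [624.5  59.5 159.9] 147.2
[[0, 0, -22, 0, 0], [0, 0, -21, 0, 0], [-21, 18, 0, 0, 0], [-21, 19, 0, 0, 0], [-21, 18, 0, 0, 0], [-21, 19, 0, 0, 0], [-21, 18, 0, 0, 0], [-21, 18, 0, 0, 0]]
```

Call:
{"method": "carry_out", "body": {"motion": [[0,0,-22,0,1],[0,0,-21,0,1],[-10,9,0,0,1],[-21,19,0,0,1],[-21,18,0,0,1],[-21,19,0,0,1],[-21,18,0,0,1],[-21,18,0,0,1],[-11,9,0,0,1],[0,0,0,0,1],[0,0,0,0,1],[0,0,0,0,1]]}}

```text
t: 51.0
eef_pos: [623.9, 59.4, 160.3]
tcp_rot: [-3.141, -0.001, 2.57]
ft_force: [1.1, -0.4, -1.9]
opening: 0.082
grip_force: 30.0
```

```bash
python3 ft.py; cat > held.py <<'E'
import sys
from bw import *
from h import wrist
# rim of the held bowl seen by the fixed cameras, at height z
z=float(sys.argv[1]);R=float(sys.argv[2]);x0=np.array([float(sys.argv[3]),float(sys.argv[4])])
for nm in ('scene','side'):
    c=env.read_camera(nm);np.savez('pics/h_%s.npz'%nm,**c);g=cv2.GaussianBlur(cv2.cvtColor(c['color'],cv2.COLOR_RGB2GRAY),(3,3),0)
    v,u=np.nonzero(cv2.Canny(g,40,100));X=np.array([onz(c,a,b,z)[:2] for a,b in zip(u,v)]);x=x0.copy()
    for tol in (15,8,5,3):
        k=abs(np.linalg.norm(X-x,axis=1)-R-4)<tol;x=least_squares(lambda p:np.linalg.norm(X[k]-p,axis=1)-R-4,x,loss='soft_l1').x
    print(nm,x,k.sum(),np.std(np.linalg.norm(X[k]-x,axis=1)-R-4))
E
python3 held.py 170 56 594.2 12.8
```

```text
ft [ 0.45 -0.35 -1.72] t 51.2 [624.43  59.45 160.88] op 0.0826838112601037 grip 30.016924428928178
scene [599.4  15.6] 61 1.544385788052602
side [592.4  -4.3] 69 1.7147857176381214
```

```bash
for z in 154 162; do python3 held.py $z 56 594.2 12.8; done
```

```text
scene [595.6  14.6] 63 1.523863529421646
side [597.9  17.4] 69 1.537283222359754
scene [596.6  14.8] 61 1.5017024126582925
side [594.8   6.1] 74 1.5990787694606927
```

Call:
{"method": "carry_out", "body": {"motion": [[1,-2,20,0,1],[0,0,20,0,1],[0,0,20,0,1],[0,0,15,0,1],[0,0,10,0,1],[0,0,5,0,1],[0,0,5,0,1],[0,0,0,0,1]]}}

```text
t: 52.35
eef_pos: [623.6, 58.7, 66.3]
tcp_rot: [3.14, 0.001, 2.57]
ft_force: [0.4, 1.1, 3.9]
opening: 0.087
grip_force: 31.8
```

```bash
python3 ft.py
```

```text
ft [1.02 2.74 4.61] t 52.55 [623.42  58.51  66.54] op 0.08525636198392332 grip 31.769957944052294
```

Call:
{"method": "carry_out", "body": {"motion": [[0,0,3,0,1],[0,0,0,0,1],[0,0,3,0,1],[0,0,0,0,1],[0,0,2,0,1],[0,0,0,0,1]]}}

```text
t: 53.2
eef_pos: [624.1, 59.0, 59.0]
tcp_rot: [3.139, 0.003, 2.57]
ft_force: [2.0, 6.2, 10.1]
opening: 0.092
grip_force: 34.9
```

Call:
{"method": "carry_out", "body": {"motion": [[0,0,0,0,0.9],[0,0,0,0,0.82],[0,0,0,0,0.82],[0,0,0,0,0.82],[0,0,0,0,0.82]]}}

```text
t: 53.7
eef_pos: [622.7, 58.2, 57.5]
tcp_rot: [-3.141, -0.0, 2.57]
ft_force: [-0.1, 0.6, -0.2]
opening: 0.184
grip_force: 0.0
```

Call:
{"method": "carry_out", "body": {"motion": [[0,0,-8,0,0.82],[0,0,-15,0,0.82],[0,0,-30,0,0.82],[0,0,-40,0,0.82],[0,0,-40,0,0.5],[0,30,-30,0,0.3],[0,40,0,0,0.3],[0,40,0,0,0.3],[0,0,0,0,0.3]]}}

```text
t: 54.6
eef_pos: [683.6, 154.4, 221.9]
tcp_rot: [3.14, 0.001, 2.573]
ft_force: [0.3, -0.8, -1.1]
opening: 0.547
grip_force: 0.0
```

```bash
python3 ft.py; python3 - <<'E'
from h import *
for n in ('scene','side'): _,c=cam(n);np.savez('pics/%s7.npz'%n,**c)
E
for z in 58; do python3 held.py $z 56 594.2 12.8;done; python3 - <<'E'
from bw import go
go('pics/scene7.npz','pics/side7.npz','ls')
E
```

```text
ft [ 0.03 -0.31 -0.15] t 54.8 [681.94 150.22 221.3 ] op 0.682157148596524 grip 0.0
scene [592.   13.5] 75 1.471801270107794
side [595.9  14.5] 67 1.2709817391913047
l [593.7  13.6] 96 res 1.0106264243445067
l [595.1  11.7] 109 res 1.2208401272913283
s [441.3 127. ] 55 res 1.1108650141466525
s [441.6 124.5] 32 res 1.437578673873056
```

```bash
python3 plan.py 42 441.5,125.5,140,147.3 -,-,50,-
```

```text
t 55.0 [682.3 150.1 221. ] [180.    0.  147.2] op 0.70 [ 0.7 -0.2 -0.5] j6 -0.88
10 end [441.6 125.6  50. ] 147.2
[[27, -22, 12, 0, 0], [27, -21, 11, 0, 0], [27, -22, 12, 0, 0], [27, -21, 11, 0, 0], [27, -22, 12, 0, 0], [27, -22, 11, 0, 0], [27, -21, 12, 0, 0], [0, 0, 30, 0, 0], [0, 0, 30, 0, 0], [0, 0, 30, 0, 0]]
```

Call:
{"method": "carry_out", "body": {"motion": [[27,-22,12,0,0],[27,-21,11,0,0],[27,-22,12,0,0],[27,-21,11,0,0],[27,-22,12,0,0],[27,-22,11,0,0],[27,-21,12,0,0],[0,0,0,0,0],[0,0,0,0,0],[0,0,30,0,0],[0,0,30,0,0],[0,0,30,0,0]]}}

```text
t: 56.25
eef_pos: [443.5, 126.2, 49.1]
tcp_rot: [3.14, 0.002, 2.57]
ft_force: [1.2, 0.2, -0.2]
opening: 1.0
grip_force: 0.0
```

Call:
{"method": "carry_out", "body": {"motion": [[0,0,0,0,0],[0,0,0,0,1],[0,0,0,0,1],[0,0,0,0,1],[0,0,0,0,1],[0,0,0,0,1],[0,0,0,0,1],[0,0,0,0,1],[0,0,0,0,1]]}}

```text
t: 57.15
eef_pos: [442.1, 126.2, 50.0]
tcp_rot: [3.141, 0.001, 2.57]
ft_force: [0.7, 0.3, 5.7]
opening: 0.61
grip_force: 30.0
```

Call:
{"method": "carry_out", "body": {"motion": [[0,0,-15,0,1],[0,0,-30,0,1],[0,0,-40,0,1],[0,0,-35,0,1],[0,0,0,0,1],[0,0,0,0,1]]}}

```text
t: 57.75
eef_pos: [441.6, 126.1, 169.8]
tcp_rot: [3.141, 0.001, 2.57]
ft_force: [-0.5, -0.9, -0.9]
opening: 0.609
grip_force: 30.0
```

```bash
python3 ft.py; python3 plan.py 35 594,13.8,168,147.3
```

```text
ft [-0.11 -0.02 -0.68] t 57.95 [441.21 126.06 168.43] op 0.6116431526420942 grip 29.9998140335083
t 58.0 [441.3 126.1 168.5] [-1.799e+02 -1.000e-01  1.472e+02] op 0.61 [ 0.6  0.1 -0.3] j6 -0.86
6 end [593.7  13.7 167.5] 147.2
[[-32, -2, 0, 0, 0], [-31, -2, 0, 0, 0], [-32, -2, 0, 0, 0], [-31, -2, 0, 0, 0], [-32, -2, 0, 0, 0], [-31, -2, 1, 0, 0]]
```

Call:
{"method": "carry_out", "body": {"motion": [[-15,-2,0,0,1],[-32,-2,0,0,1],[-32,-2,0,0,1],[-32,-2,0,0,1],[-31,-2,0,0,1],[-31,-2,0,0,1],[-16,0,0,0,1],[0,0,0,0,1],[0,0,30,0,1],[0,0,30,0,1],[0,0,20,0,1],[0,0,0,0,1]]}}

```text
t: 59.2
eef_pos: [592.4, 14.0, 87.0]
tcp_rot: [-3.139, -0.005, 2.57]
ft_force: [-0.4, 0.0, -0.5]
opening: 0.609
grip_force: 30.0
```

```bash
python3 ft.py; python3 plan.py 35 594,13.8,61,147.3
```

```text
ft [-0.05  0.06 -0.17] t 59.4 [594.6   13.81  90.82] op 0.6131256507326789 grip 29.99960169196129
t 59.5 [594.6  13.8  90.9] [1.799e+02 1.000e-01 1.472e+02] op 0.61 [-0.3  0.1  0.1] j6 -1.09
1 end [593.8  14.3  60.9] 147.2
[[1, 0, 30, 0, 0]]
```

Call:
{"method": "carry_out", "body": {"motion": [[1,0,12,0,1],[0,0,12,0,1],[0,0,4,0,1],[0,0,0,0,1],[0,0,0,0,1]]}}

```text
t: 59.95
eef_pos: [593.4, 14.3, 61.5]
tcp_rot: [-3.142, -0.0, 2.57]
ft_force: [0.8, 0.5, -0.4]
opening: 0.615
grip_force: 30.0
```

```bash
python3 ft.py
```

```text
ft [-0.13 -0.22 -0.58] t 60.15 [593.48  14.32  61.94] op 0.6083991372036796 grip 29.999947249889374
```

Call:
{"method": "carry_out", "body": {"motion": [[0,0,2,0,1],[0,0,0,0,1],[0,0,2,0,1],[0,0,0,0,1],[0,0,0,0,1]]}}

```text
t: 60.7
eef_pos: [593.6, 14.2, 58.1]
tcp_rot: [3.141, 0.001, 2.57]
ft_force: [-0.6, -1.1, 4.2]
opening: 0.613
grip_force: 30.0
```

```bash
python3 ft.py
```

```text
ft [-1.28 -0.71  4.91] t 60.9 [593.55  14.22  58.05] op 0.6086931513647166 grip 30.001032650470734
```

Call:
{"method": "carry_out", "body": {"motion": [[0,0,0,0,0.35],[0,0,0,0,0.3],[0,0,0,0,0.3],[0,0,0,0,0.3],[0,0,-10,0,0.3],[0,0,-20,0,0.3],[0,0,-30,0,0.3],[0,0,-40,0,0.3],[0,0,-45,0,0.3],[0,0,-45,0,0.3],[0,0,-40,0,0.3],[0,0,0,0,0.3]]}}

```text
t: 62.15
eef_pos: [594.6, 14.3, 294.0]
tcp_rot: [3.137, 0.008, 2.57]
ft_force: [0.3, 0.1, -0.0]
opening: 0.699
grip_force: 0.0
```

```bash
python3 ft.py; python3 plan.py 45 470,0,300,-; python3 - <<'E'
from h import *
np.set_printoptions(precision=1,suppress=True)
c=wrist();np.savez('pics/w15.npz',**c)
hsv=cv2.cvtColor(c['color'],cv2.COLOR_RGB2GRAY)
# rims seen from the wrist: project Canny points to each rim height, fit
from scipy.optimize import least_squares
v,u=np.nonzero(cv2.Canny(cv2.GaussianBlur(hsv,(3,3),0),40,100));k0=v<255;u,v=u[k0],v[k0]
for n,R,z in (('l',88,54),('m',56,58),('s',26,62)):
    X=np.array([onz(c,a,b,z)[:2] for a,b in zip(u,v)]);x=np.array([594,14.])
    for tol in (10,6,4,3):
        k=abs(np.linalg.norm(X-x,axis=1)-R-4)<tol;x=least_squares(lambda p:np.linalg.norm(X[k]-p,axis=1)-R-4,x,loss='soft_l1').x
    print(n,x,k.sum(),np.std(np.linalg.norm(X[k]-x,axis=1)))
E
```

```text
ft [ 0.11  0.02 -0.26] t 62.35 [592.75  14.37 286.63] op 0.7016595524070527 grip 0.0
t 62.4 [592.8  14.3 286.3] [-1.799e+02 -1.000e-01  1.472e+02] op 0.70 [ 0.1 -0.   0.2] j6 -1.09
3 end [4.707e+02 1.000e-01 3.003e+02] 147.2
[[32, -26, -5, 0, 0], [32, -26, -4, 0, 0], [31, -26, -5, 0, 0]]
l [591.7  10.9] 561 0.716306112080413
m [591.9  12.2] 418 1.198025075142312
s [588.5  11. ] 204 1.0451300563859478
```

```bash
python3 plan.py 45 480,-100,300,130 465.3,-364.5,248.7,112.3
```

```text
t 62.5 [592.9  14.3 286.3] [-1.799e+02 -1.000e-01  1.472e+02] op 0.70 [-0.3  0.8  0.8] j6 -1.09
11 end [ 465.4 -364.   248.3] 112.2
[[8, -39, -3, 4, 0], [6, -40, -4, 5, 0], [2, -40, -3, 4, 0], [-1, -40, -4, 4, 0], [-27, -26, 7, 3, 0], [-29, -25, 8, 2, 0], [-30, -23, 7, 3, 0], [-31, -22, 7, 2, 0], [-31, -21, 8, 3, 0], [-33, -19, 7, 2, 0], [-33, -18, 8, 3, 0]]
```

Call:
{"method": "carry_out", "body": {"motion": [[8,-39,-3,4,0.3],[6,-40,-4,5,0.3],[2,-40,-3,4,0.3],[-1,-40,-4,4,0.3],[-27,-26,7,3,0.3],[-29,-25,8,2,0.3],[-30,-23,7,3,0.3],[-31,-22,7,2,0.3],[-31,-21,8,3,0.3],[-33,-19,7,2,0.3],[-33,-18,8,3,0.3],[0,0,0,0,0.3]]}}

```text
t: 63.65
eef_pos: [464.8, -367.4, 246.9]
tcp_rot: [-3.14, -0.003, 1.954]
ft_force: [-0.8, 0.2, -0.3]
opening: 0.703
grip_force: 0.0
```

```bash
python3 - <<'E'
from h import *
np.set_printoptions(precision=1,suppress=True)
c=wrist();np.savez('pics/w16.npz',**c);g=cv2.cvtColor(c['color'],cv2.COLOR_RGB2GRAY)
p=proj(c,(524,-340.5,97));u,v=p.astype(int);print('iso',u,v)
for r in range(v-28,v+40,4): print(r,u-40,' '.join('%3d'%k for k in g[r,u-40:u+44:4]))
for n,q in (('A',(393,-394)),('B',(448,-371.7))):
    xr=np.array([.381,-.924])
    for s in (-1,1):
        w=proj(c,(*(np.array(q)+s*22.5*xr),104)).astype(int);print(n,'front' if s<0 else 'back',w,g[w[1]-3:w[1]+4,w[0]-5:w[0]+6].mean())
S0=np.load('pics/scene0.npz')['color'];_,s=cam('scene');np.savez('pics/scene8.npz',**s);d=cv2.absdiff(S0,s['color']).max(2)
for n,q in dict(tin=(530.7,275.7,10),reel=(535,169,42),purple=(328,218,54)).items():
    a,b=proj(s,q).astype(int);print(n,a,b,d[b-4:b+5,a-4:a+5].mean())
hs=cv2.cvtColor(S0,cv2.COLOR_RGB2HSV);h2=cv2.cvtColor(s['color'],cv2.COLOR_RGB2HSV)
for h in (hs,h2):
    m=cv2.inRange(h[185:235,160:215],(8,120,120),(20,255,255));y,x=np.nonzero(m);print('board',x.mean()+160,y.mean()+185,len(x))
E
```

```text
iso 323 176
148 283 245 112 152 151 135 133 137  64  67  67  66  64 144 133 135 135 138 198 241 241 240
152 283 246  81 136 134 141 143  37   3  26  29  32  20  56  64  63  66 135 223 242 244 242
156 283 246  88 137 135 132  16  33  34  29  31  28  26  24  25  67  65  70 232 239 240 239
160 283 244  93 134 115  35  21  18  19  21  16  10  22  16  13  55  68  65 245 238 239 239
164 283 244 101 139 114  15  17  15   7  17  10  18  16   7  14  12  67 134 244 239 242 241
168 283 227  96 115 118   8  10   3  15   1   6   5  11   4  13  13  22 131 244 243 241 243
172 283 229 104 116 107   9   6   7  11   9   8   3  13   7   6  16   6   9 243 243 243 245
176 283 226 109 118 104  13  31  31  29  27  26  28  29  29  24  28  29  24 247 240 240 237
180 283 224 106 113 119  14  27  33  26  28  31  26  25  29 255 252 251 255 244 241 240 235
184 283 235 123 140 141  36  24  24  18  22  23  28  26  26  25  22  25   7 243 241 242 223
188 283 237 131 136 135 138  39  24  27  30  28  28  20  26 102 132 133 170 238 239 237 207
192 283 238 131 137 138 137 136 113  25  24  31  28  12 139 128 131 130 203 239 238 239 169
196 283 226 134 137 142 132 139 136 132 225 128 134 134 132 133 131 132 207 242 242 242 153
200 283 239 165 148 147 146 149 143 140 224 140 126 129 127 129 132 129 238 236 236 235 163
204 283 243 242 243 241 241 240 241 239 241 241 239 240 239 237 238 238 238 237 238 236 160
208 283 243 243 242 242 241 243 242 241 240 241 240 240 241 239 240 239 239 239 237 240 162
212 283 244 244 243 242 242 242 243 242 242 242 240 240 240 239 238 240 238 237 238 240 164
A front [173 155] 23.87012987012987
A back [177 200] 130.05194805194805
B front [237 154] 17.90909090909091
B back [238 200] 128.94805194805195
tin 325 278 31.62962962962963
reel 298 248 2.728395061728395
purple 361 216 29.814814814814813
board 186.71790808240888 209.07606973058637 631
board 186.71701112877582 209.09220985691573 629
```

```bash
python3 - <<'E'
from h import *
np.set_printoptions(precision=1,suppress=True)
for n in ('scene0','scene6','scene8'):
    c=dict(np.load('pics/%s.npz'%n));h=cv2.cvtColor(c['color'],cv2.COLOR_RGB2HSV);m=cv2.inRange(h,(130,100,40),(160,255,255));y,x=np.nonzero(m)
    g=cv2.cvtColor(c['color'],cv2.COLOR_RGB2GRAY)[265:292,310:342];yy,xx=np.nonzero(g>215)
    print(n,'purple',x.mean(),y.mean(),len(x),'box',x.min(),x.max(),y.min(),y.max(),'tin',xx.mean()+310,yy.mean()+265,len(xx))
d=env.read_camera('side');d0=dict(np.load('pics/side0.npz'))
for c in (d0,d):
    h=cv2.cvtColor(c['color'],cv2.COLOR_RGB2HSV);m=cv2.inRange(h,(130,100,40),(160,255,255));y,x=np.nonzero(m)
    g=cv2.cvtColor(c['color'],cv2.COLOR_RGB2GRAY);t=g[180:200,228:252];yy,xx=np.nonzero(t>190);p=g[305:330,190:215];py,px=np.nonzero(p>150)
    print('side purple',x.min(),x.max(),y.min(),y.max(),'tin',xx.mean()+228,yy.mean()+180,len(xx),'pump tip',px.mean()+190,py.mean()+305,len(px))
E
```

```text
scene0 purple 360.80645161290323 219.46612903225807 1240 box 340 382 201 238 tin 325.11764705882354 276.37254901960785 102
scene6 purple 363.5264169068204 218.68876080691643 1041 box 344 382 201 238 tin 325.44827586206895 278.2068965517241 29
scene8 purple 360.61601981833195 219.64492155243602 1211 box 340 382 202 238 tin 325.8235294117647 278.2352941176471 34
side purple 156 199 182 215 tin 241.37254901960785 190.09803921568627 51 pump tip 203.28571428571428 316.17857142857144 28
side purple 157 199 182 215 tin nan nan 0 pump tip 202.96428571428572 316.60714285714283 28<stdin>:11: RuntimeWarning: Mean of empty slice.
  ret = ret.dtype.type(ret / rcount)
```

```bash
python3 - <<'E'
from h import *
_,s=cam('scene')
g=cv2.cvtColor(s['color'],cv2.COLOR_RGB2GRAY);yr=np.array([-.8415,.540])
for h in (np.array([595,299.5]),np.array([482,373])):
    for k in (-40,-15,15,40):
        u,v=proj(s,[*(h+k*yr),210]);print(k,int(u),int(v),g[int(v)-7:int(v)+8,int(round(u))])
import bw
E
python3 -c "
from bw import *
for n in ('scene','side'): np.savez('pics/%s9.npz'%n,**env.read_camera(n))
go('pics/scene9.npz','pics/side9.npz','l')"
```

```text
-40 307 271 [  8  15  12  20  17  22  54 129 186 186 141  91  74  72  71]
-15 317 269 [ 23  18  22  19  17  19  27  62 137 185 173 122 102 114 103]
15 329 268 [ 16  18  19  18  22  24  55 125 182 183 149 136 154 151 169]
40 339 266 [ 21  17  16  17  17  19  22  62 136 183 169 107  53  35  44]
-40 362 264 [  7   8  11  10  12  15  50 121 177 184 147  95  68  66  72]
-15 372 262 [  3   8   6  10   5  12   9  54 133 181 175 131  93  72  62]
15 384 261 [ 19  19  19  13  15  13  47 114 170 180 146 110  98 101  85]
40 394 259 [ 13  10  11   8   7   4  15  54 128 184 170 116  71  67  64]
l [594.   13.8] 169 res 0.9181614480040314
l [591.6   6.1] 53 res 1.3298434327202628
```

Both bars lie across both prongs, the bowls are nested, the switches are off and the robot touches nothing.

```bash
python3 -c "
from cell import env
print(env.job_done())"
```

```text
the job is handed in; nothing more can be done
None
```

The job is handed in at about 64 s: both breakers are off, then the isolator; the three bowls are nested on the bench; and both baskets (only two were there) hang on the middle and left hooks. Basket 2 was dropped once and recovered upright. Reel, pump, board and purple bowl checked unmoved; the tin could not be fully re-checked because a hung basket hides it.

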